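# Recharge the propagator's water filter

## Robot

A 6-joint arm with a two-finger parallel gripper is mounted at the origin on the work surface. World frame = base frame: x ahead of the robot, y to its left, z up, the work surface at z = 0. Lengths are in mm, angles in rad, forces in N, time in s.
With the tool pointing down it reaches from about 300 to 775 mm from the base axis. Payload 14.6 kg.
Tool frame: the origin (TCP) lies on the mounting face of the last link; the fingertips stand 199 mm ahead of it and the grasp point (between the pads) lies 180 mm ahead of it; z points along the fingers, y is the line along which they close (so a half turn about z gives the same grasp; the last joint's range is limited). The gripper opens to 94 mm and grips with 3 to 60 N. Pads are 16 mm wide; open, the fingers measure 119 mm over their backs; the gripper's body (75 mm by 177 mm) begins 78 mm behind the grasp point.
Start: joints at [1.195, 0.3, 1.521, -0, 1.321, -0.067], TCP at [167.151, 523.976, 404.646] pointing down, gripper open.
Joint ranges: [-3.03, 3.03], [-0.79, 2.21], [0.23, 2.52], [-1.04, 4.18], [0, 3.07], [-2.55, 2.55]. Speed limits (rad/s): [2.22, 2.22, 2.57, 3.14, 3.14, 3.14].

## Interface

Orientations are given as [roll, pitch, yaw] about the fixed x, y, z axes, in that order (R = Rz(yaw) Ry(pitch) Rx(roll)).
In Python, from cell import manip gives the robot as it stands. The module is installed in compiled form; this text tells all that it offers.
- The arm moves only by the shell command python3 -m creep 'ROWS' [FORCE]. ROWS is a JSON object of lists of equal length, an entry for each row: "slide": the shift along the world's x, y, z in cm, a list of three; "turn": the turn about the world's z in rad; "claw": the opening, from 0 (shut) to 1 (fully open). A call has 1 to 8 rows; each row shifts and turns the commanded pose from where the row before left it; what a row does not reach is not made up. A row lasts 1/8 s, in which the tool goes at most 62.5 mm and 10.7 degrees, less where a joint would pass 70% of its speed; a pose out of reach is approached as far as the arm can. A call with a gripper value outside its range is refused whole. The fingers move at their own pace and stop on an object; FORCE is the grip in N (left out, the last holds). Time passes only in rows, so rows that do not move let the fingers close. It gives the time, the measured TCP pose, the force, the opening and the grip force at its end, in the units of the state.
- manip.read_state(): the state, without advancing time (a new reading comes with each control period).
- manip.camera(name): name is "scene" or "top"; returns (picture, depth): 480x640x3 uint8, red, green, blue; 480x640 float32, mm along the optical axis (not along the pixel's ray), 0 where there is no reading.
- manip.calibration(name): a dict with "intrinsics" (3x3 intrinsics, pixels), "pose" (4x4, takes a point from camera to world coordinates). Camera axes: x right, y up, looking along -z (the intrinsics and any distortion apply to the point x, -y, -z); pixel columns grow to the right and rows downward; lengths in mm; the calibration is good to about 2 mm. A picture is of the moment at which its call begins. calibration takes no time and is no camera call.
- manip.sign_off(): hands the job in; it is judged then, once.
Trained networks look in the newest picture that a camera, given by its name, has taken for a name from the list of things; names that differ only in an ending like _2 or _b are one class to them, and where a whole thing is asked for, a point or a joint stands for the part that bears it (a point fixed in the world has none). Each returns a list of dicts, best first, with "score" (0 to 1); they miss things now and then, are a little off and sometimes report something else, mostly with a low value. They report only what shows in the picture. A call takes as long as a camera call.
- manip.cut_out(query, camera): "mask" (480x640 bool, what is visible of it) and "position" ([column, row] in pixels, amid what is visible of it).
The state is a dict: "clock": time; "joints": joint angles; "qd": joint speeds; "effort": joint torques, N m; "eef_pos": TCP position; "eef_rot": TCP orientation; "wrist_force": force on the tool from outside, world axes, zero at the start; "moment": the same for the moment, N m; "finger_gap": finger opening in mm; "finger_force": force on a finger pad.
Only numpy, scipy, OpenCV 4.12 (cv2) and the standard library are available. Lean on these libraries where they do the work, as an engineer would, in place of code of your own. Each camera call takes 0.05 s, during which the arm holds its last target. There are 200 camera calls.

## Task

Recharge the water filter: put all the ceramic rings and all the clay pebbles from the scoop into the white filter bowl while it stands on the table, nothing sticking up above its rim, and leave the scoop standing upright on its cork coaster. Then lift the filled bowl by its handle up into the filter head and twist it counterclockwise (seen from above) until the lugs lock with the handle under the white pointer, and let it hang there with everything still inside. Leave the other things on the table undisturbed.

Things in the scene. Friction and masses are not known exactly. Their poses are not given: they have to be found in the camera images.
- stand: Fixed filter stand. Origin on the table straight below the axis of the grey round filter head; z up, -x is the front. Head: outer diameter 136 mm, skirt underside 190 mm and top 277 mm above the table, carried by a post 150 mm behind the axis (+x) on a base plate spanning x 85 to 215 mm; the space under the head is clear. The bowl locks into it from below.
- head_mouth (a point): Centre of the head's downward-facing mouth, 190 mm above the table; axes as the stand's. Skirt inner radius 58 mm. Three inward ledges, inner radius 46 mm, 8 mm thick, tops 198 mm above the table, are parted by 3 entry gaps 40 degrees wide, centred 135, 255 and 15 degrees counterclockwise (from above) of the stand's +x. Ceiling 221 mm above the table.
- head_pointer (a point): White pointer fin on the head's front (-x of the stand, 80 mm from the axis). The bowl goes in with its handle at 135 degrees from the stand's +x, that is 45 degrees clockwise (from above) of this pointer, then turns counterclockwise until the lugs meet hard stops at about 46 degrees, the handle then under the pointer.
- head_seat (a point): Where the bowl's origin lies when it hangs locked: on the head's axis, 138 mm above the table, lugs resting on the ledges. During the turn the bowl must be 1 to 7 mm higher than this (at 8 mm its rim meets the ceiling); then it is lowered onto the ledges.
- bowl: Loose white filter bowl, open at the top: outer diameter 84 mm, height 75 mm, wall 4 mm, floor 5 mm. Origin: centre of its underside, z up. A straight black handle, 20 mm wide, 18 mm high, runs along its -x axis from the wall to 186 mm from the bowl's axis, centreline 34 mm above the underside. 250 g empty, give or take 20 percent. See bowl_lug.
- bowl_lug (a point): The lug over the handle, at the bowl's rim. Three lugs, 22 mm wide, 60 to 70 mm above the underside, reach out to 54 mm from the axis: this one over the handle, the others 120 degrees to either side.
- bowl_handle (a point): Point on the centreline of the bowl's handle, 145 mm from the bowl's axis, where it is well gripped from above, clear of the filter head; axes as the bowl's.
- coaster: Fixed round cork coaster, 110 mm diameter, 4 mm thick; origin at the centre of its underside. The scoop stands on it at the start.
- scoop: Loose aluminium scoop: a conical cup 64 mm across at the foot, 82 mm at the rim, 75 mm high, wall 3 mm, floor 4 mm. Origin: centre of its underside, z up. A straight round handle, 16 mm diameter, runs level along its -x axis from the cup to 163 mm from the cup's axis, centreline 50 mm above the underside. About 120 g. It holds the pebbles.
- pebble0: Brown clay pebble, a rounded lump about 17 mm across and 13 mm thick, origin at its centre. Three to six pebbles lie in the scoop; None if absent.
- pebble1: Clay pebble like pebble0; may be absent.
- pebble2: Clay pebble like pebble0; may be absent.
- pebble3: Clay pebble like pebble0; may be absent.
- pebble4: Clay pebble like pebble0; may be absent.
- pebble5: Clay pebble like pebble0; may be absent.
- ring0: White ceramic ring (short tube), 28 mm outer and 16 mm inner diameter, 16 mm high, standing upright on the table; origin at the centre of its underside as it stands, z along its axis. Three to five are there; None if absent.
- ring1: Ceramic ring like ring0; may be absent.
- ring2: Ceramic ring like ring0; may be absent.
- ring3: Ceramic ring like ring0; may be absent.
- ring4: Ceramic ring like ring0; may be absent.
- jar: Bystander: glass jar with black lid, 60 mm diameter, 85 mm high; origin under its centre. Not to be disturbed.
- pot: Bystander: yellow plant pot, 90 mm across, 75 mm high; origin under its centre. Not to be disturbed.
- tape: Bystander: roll of tape lying flat, 76 mm across, 24 mm high; origin under its centre. Not to be disturbed.
- labels: Bystander: small cardboard box, 70 x 45 x 30 mm; origin under its centre. Not to be disturbed.

How it is judged:
By the outcome, as a careful person would: the job done as asked, in the order asked, and still so for the second after the job is handed in, with the robot touching nothing.
Of pebble0, pebble1, pebble2, pebble3, pebble4, pebble5 only 3 to 6 are there at a start; the rules pass over those that are not, and their reading is None.
Of ring0, ring1, ring2, ring3, ring4 only 3 to 5 are there at a start; the rules pass over those that are not, and their reading is None.
At some moment in a run one of ring0, ring1, ring2, ring3, ring4 may be knocked a few centimetres aside while the robot is not near it.
It also fails if it takes over 192 s, if anything falls off the work surface, if the arm or the gripper's body presses on something with over 40 N, if the wrist force passes 120 N, or if a joint passes its speed limit or range.

## Working session

There is one attempt and no reset: what is moved stays moved. The work goes in short steps, Python scripts to look and compute and a shell command to move; the robot and the scene stay as the last step left them, time stands still between calls to the robot, and variables do not carry over. Pictures are saved under pics/ and viewed, at most 14 in all, crops included, and the job is handed in when it is done.

```bash
mkdir -p pics; cat > h.py <<'E'
import numpy as np, cv2
from cell import manip
def shot(cam,fn=None):
    p,d=manip.camera(cam)
    if fn: cv2.imwrite('pics/'+fn,cv2.cvtColor(p,cv2.COLOR_RGB2BGR))
    return p,d
def pts(cam,d,mask):
    c=manip.calibration(cam);K=np.array(c['intrinsics']);T=np.array(c['pose'])
    v,u=np.nonzero(mask&(d>0));z=d[v,u]
    P=np.stack([(u-K[0,2])/K[0,0]*z,-(v-K[1,2])/K[1,1]*z,-z],1)
    return P@T[:3,:3].T+T[:3,3]
def st():
    s=manip.read_state();print('t',round(s['clock'],2),'pos',np.round(s['eef_pos'],1),'rot',np.round(s['eef_rot'],3),'F',np.round(s['wrist_force'],1),'gap',round(s['finger_gap'],1),round(s['finger_force'],1),'j',np.round(s['joints'],2))
E
python3 - <<'E'
from h import *
st()
for c in('top','scene'):
    p,d=shot(c,c+'0.png');print(c,{k:np.round(v,1).tolist() for k,v in manip.calibration(c).items()})
    for q in ['stand','head_pointer','bowl','bowl_handle','coaster','scoop','pebble0','ring0','jar','pot','tape','labels']:
        for r in manip.cut_out(q,c)[:7]:
            P=pts(c,d,r['mask'])
            if len(P): print(c,q,round(r['score'],2),np.round(r['position']),r['mask'].sum(),'med',np.round(np.median(P,0)),'lo',np.round(np.percentile(P,2,0)),'hi',np.round(np.percentile(P,98,0)))
E
```

```text
t 0.0 pos [167.1 524.  404.1] rot [-3.14  -0.     2.833] F [ 0.4  0.4 -0.7] gap 94.1 0.0 j [ 1.2   0.3   1.52 -0.    1.32 -0.07]
top {'intrinsics': [[487.4, 0.0, 322.8], [0.0, 487.4, 238.6], [0.0, 0.0, 1.0]], 'pose': [[0.1, 1.0, -0.2, 439.6], [-1.0, 0.1, -0.0, 1.5], [-0.0, 0.2, 1.0, 1064.3], [0.0, 0.0, 0.0, 1.0]]}
top stand 0.31 [332. 269.] 2230 med [597.  -8.  41.] lo [437. -43.   0.] hi [645.  49.  76.]
top head_pointer 0.77 [499. 227.] 11553 med [ 671. -277.  253.] lo [ 562. -370.   11.] hi [ 821. -209.  279.]
top bowl 0.86 [334. 271.] 2190 med [598.  -8.  41.] lo [437. -43.   2.] hi [645.  49.  77.]
top bowl_handle 0.72 [334. 269.] 2161 med [599.  -8.  41.] lo [438. -43.   2.] hi [645.  49.  77.]
top coaster 0.77 [180. 284.] 699 med [528. 328.   4.] lo [479. 306.  -1.] hi [580. 383.   8.]
top scoop 0.76 [163. 288.] 1818 med [516. 358.  57.] lo [385. 300.   5.] hi [562. 394.  80.]
top scoop 0.17 [366. 201.] 719 med [758. -53.  30.] lo [724. -84.   3.] hi [792. -22.  34.]
top pebble0 0.62 [163. 273.] 30 med [543. 362.  21.] lo [537. 357.  14.] hi [548. 368.  24.]
top pebble0 0.45 [
[... 2237 characters left out ...]
56. 184.   1.] hi [683. 209.  19.]
scene ring0 0.62 [384. 307.] 170 med [609. 141.  13.] lo [576. 128.  -0.] hi [621. 157.  19.]
scene ring0 0.42 [398. 322.] 71 med [662. 149.  16.] lo [656. 136.   4.] hi [681. 156.  20.]
scene jar 0.63 [476. 326.] 1447 med [728. 283.  58.] lo [686. 262.   3.] hi [739. 316.  88.]
scene pot 0.57 [380. 354.] 2436 med [774.  92.  49.] lo [735.  51.   5.] hi [819. 131.  77.]
scene tape 0.88 [178. 276.] 386 med [ 486. -316.   21.] lo [ 443. -340.    2.] hi [ 519. -297.   30.]
scene labels 0.47 [472. 264.] 1615 med [529. 348.  57.] lo [386. 301.   3.] hi [565. 393.  81.]
scene labels 0.45 [421. 322.] 168 med [673. 196.  14.] lo [654. 184.   2.] hi [683. 209.  19.]
```

View pics/top0.png

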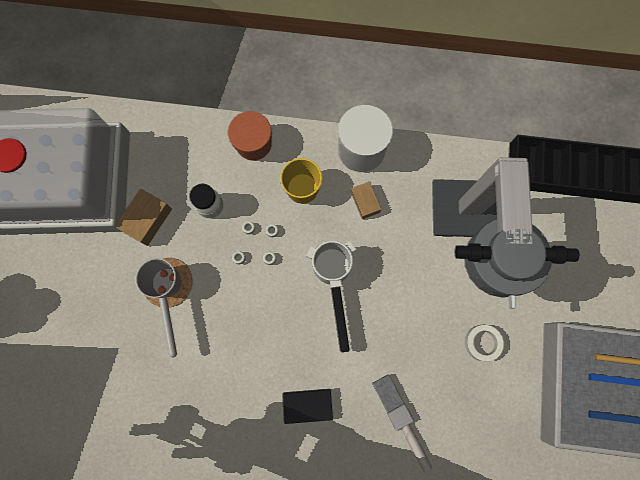

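View pics/scene0.png

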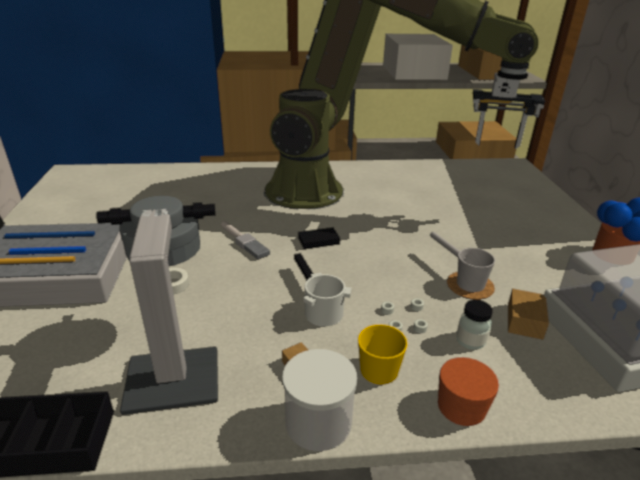

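```bash
cat > fit.py <<'E'
from h import *
from scipy.optimize import least_squares
# rough geometry from rim / head points
def circ(P,r=None):
    c0=P[:,:2].mean(0)
    if r is None:
        f=least_squares(lambda x:np.hypot(*(P[:,:2]-x[:2]).T)-x[2],[*c0,40],loss='soft_l1');return f.x
    f=least_squares(lambda x:np.hypot(*(P[:,:2]-x).T)-r,c0,loss='soft_l1');return f.x
def full(cam):
    p,d=shot(cam);return pts(cam,d,np.ones(d.shape,bool))
def near(P,c,r,z0,z1): return P[(np.hypot(P[:,0]-c[0],P[:,1]-c[1])<r)&(P[:,2]>z0)&(P[:,2]<z1)]
def bowl(P,c=(605,0)):
    R=near(P,c,75,73,82); cc=circ(R,40)
    H=near(P,c,220,34,48);r=np.hypot(*(H[:,:2]-cc).T);H=H[(r>75)&(r<190)]
    a=np.arctan2(*np.median(H[:,:2]-cc,0)[::-1]);return cc,a,R,H
if __name__=='__main__':
    for cam in('top','scene'):
        P=full(cam)
        cc,a,R,H=bowl(P);print(cam,'bowl',cc,'handle dir',a,len(R),len(H),'z',R[:,2].mean(),H[:,2].mean(),'free r',circ(R))
        R=near(P,(522,347),60,72,82);sc=circ(R,39.7);H=near(P,sc,175,50,66);H=H[np.hypot(*(H[:,:2]-sc).T)>70]
        print('scoop',sc,np.arctan2(*np.median(H[:,:2]-sc,0)[::-1]),len(R),len(H),R[:,2].mean(),H[:,2].max())
        T=near(P,(660,-280),110,270,284)
        c,rad=cv2.minEnclosingCircle(T[:,:2].astype(np.float32));print('head',c,rad,len(T),T[:,2].mean(),np.percentile(T,[1,99],0))
        B=near(P,(800,-290),130,2,30);print('base',np.percentile(B,[1,99],0))
E
python3 fit.py
```

```text
top bowl [606.27826731   5.15192959] handle dir -2.8752665149863885 223 561 z 75.31030303073976 42.20899958754275 free r [606.27301458   5.14468809  39.88588363]
scoop [526.49705545 356.82130376] -2.7158635810168255 253 558 77.55368801867976 65.92021719257616
head (666.458740234375, -287.4595642089844) 105.1900634765625 4736 276.2819249468126 [[ 583.62069563 -376.48922017  270.31549993]
 [ 766.26771145 -207.5304373   280.06292476]]
base [[ 695.53562701 -342.631803      2.05344129]
 [ 917.74235842 -175.06215566   23.26450611]]
scene bowl [608.18304305   3.84059203] handle dir -2.85939912615681 253 471 z 75.8260528971802 42.396414179330804 free r [608.18052037   3.83956476  40.01963506]
scoop [527.15575824 355.78444621] -2.7291879663940426 285 269 77.06044381288937 65.69658073400376
head (668.0769653320312, -288.6036376953125) 103.50830078125 2451 277.8545707961141 [[ 590.70230162 -380.54066862  270.36568233]
 [ 766.50975381 -208.02947607  280.47668726]]
base [[ 692.57106831 -408.7976563     2.03822759]
 [ 922.16764486 -171.11875215   26.89741269]]
```

Top view: four rings (238–272, 228–258), the bowl at (333,262) with its handle down-right, the scoop at (157,278) on the coaster holding about three pebbles, and the head at about (508,257) with its pointer at (513,302). The scene view shows the same things from the far side. Next I'll measure the head.

```bash
cat > head.py <<'E'
from fit import *
import cv2
for cam in('top','scene'):
    p,d=shot(cam)
    P=pts(cam,d,np.ones(d.shape,bool))
    N=near(P,(650,-285),130,100,300)
    h,e=np.histogram(N[:,2],bins=np.arange(100,300,6));print(cam,dict(zip(e.astype(int).tolist(),h.tolist())))
    im=cv2.imread(f'pics/{cam}0.png')
    c=im[120:330,410:610] if cam=='top' else im[180:420,80:240]
    cv2.imwrite(f'pics/{cam}_head.png',cv2.resize(c,None,fx=2.4,fy=2.4,interpolation=cv2.INTER_CUBIC))
    # plan-view map of height, 4mm cells
    g=np.zeros((75,75))
    M=near(P,(700,-290),190,5,300)
    for x,y,z in M:
        i=int((850-x)/4);j=int((-140-y)/4)
        if 0<=i<75 and 0<=j<75:g[i,j]=max(g[i,j],z)
    v=cv2.resize(cv2.applyColorMap((g/290*255).astype(np.uint8),cv2.COLORMAP_JET),(450,450),interpolation=0)
    cv2.imwrite(f'pics/{cam}_map.png',v)
a=cv2.imread('pics/top_map.png');b=cv2.resize(cv2.imread('pics/top_head.png'),(340,357))
o=np.zeros((450,800,3),np.uint8);o[:,:450]=a;o[:357,455:795]=b;cv2.imwrite('pics/combo.png',o)
E
python3 head.py
```

```text
top {100: 30, 106: 26, 112: 29, 118: 24, 124: 36, 130: 27, 136: 33, 142: 27, 148: 30, 154: 24, 160: 30, 166: 28, 172: 28, 178: 19, 184: 35, 190: 83, 196: 79, 202: 79, 208: 80, 214: 72, 220: 33, 226: 94, 232: 102, 238: 188, 244: 1674, 250: 117, 256: 183, 262: 303, 268: 847, 274: 4224, 280: 58, 286: 0, 292: 0}
scene {100: 6, 106: 2, 112: 9, 118: 2, 124: 9, 130: 2, 136: 8, 142: 5, 148: 7, 154: 2, 160: 8, 166: 5, 172: 6, 178: 4, 184: 8, 190: 73, 196: 122, 202: 112, 208: 122, 214: 123, 220: 105, 226: 115, 232: 141, 238: 127, 244: 545, 250: 141, 256: 241, 262: 310, 268: 393, 274: 2197, 280: 143, 286: 0, 292: 0}
```

View pics/combo.png

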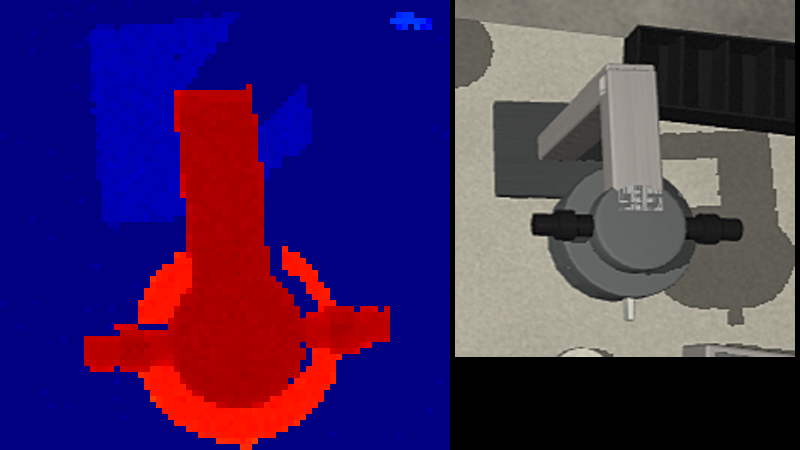

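The map shows the round flange (z≈246), the arm running to the post at top, and side fittings; the pointer is at the bottom. Now I'll fit the axis and yaw.

```bash
cat > head2.py <<'E'
from fit import *
res=[]
for cam in('top','scene'):
    p,d=shot(cam);P=pts(cam,d,np.ones(d.shape,bool))
    S=near(P,(655,-287),90,195,238);S=S[np.hypot(S[:,0]-655,S[:,1]+287)>55]
    f=least_squares(lambda x:np.hypot(*(S[:,:2]-x[:2]).T)-x[2],[655,-287,68],loss='soft_l1',f_scale=1.5);g=circ(S,68)
    print(cam,'side fit',f.x,'r68',g,len(S))
    # top flange outer edge
    A=near(P,f.x[:2],75,242,250);c,r=cv2.minEnclosingCircle(A[:,:2].astype(np.float32));print(' flange encl',c,r)
    # arm edges beyond 75mm
    M=near(P,(740,-285),60,268,284);M=M[(M[:,0]>715)]
    if len(M)>20:
        for q in(1,99):
            E=[];
            for x in np.arange(M[:,0].min()+5,M[:,0].max()-8,5):
                s=M[abs(M[:,0]-x)<2.5]
                if len(s)>4:E.append((x,np.percentile(s[:,1],q)))
            E=np.array(E); print(' arm edge slope yaw',np.arctan(np.polyfit(E[:,0],E[:,1],1)[0]),len(E))
    vx=cv2.minAreaRect(near(P,(800,-290),150,5,20)[:,:2].astype(np.float32));print(' base rect',vx)
    c=f.x[:2];dd=np.hypot(*(P[:,:2]-c).T);q=P[(dd>72)&(dd<95)&(P[:,2]>195)&(P[:,2]<262)&(P[:,0]<c[0]-30)]
    if len(q):print(' pointer',np.median(q,0),len(q),'yaw',np.arctan2(*(c-np.median(q,0)[:2])[::-1]))
for q in('pebble0',):
    p,d=shot('top')
    cv2.imwrite('pics/scoop0.png',cv2.resize(cv2.cvtColor(p[245:325,120:210],cv2.COLOR_RGB2BGR),None,fx=6,fy=6,interpolation=2))
E
python3 head2.py
```

```text
top side fit [ 623.19667511 -297.38281834   64.63630159] r68 [ 625.08237613 -300.29972915] 219
 flange encl (620.3325805664062, -298.3902587890625) 70.89700317382812
 arm edge slope yaw 0.10076832398201918 13
 arm edge slope yaw 0.08917795796436044 13
 base rect ((827.2755126953125, -274.5488586425781), (216.69007873535156, 290.14312744140625), 34.942195892333984)
 pointer [ 543.40729596 -304.88495018  240.46678023] 67 yaw 0.0937485765731307
scene side fit [ 625.62703069 -299.56615815   66.36093645] r68 [ 622.01589806 -300.65287912] 178
 flange encl (628.4176635742188, -298.7162780761719) 67.05266571044922
 arm edge slope yaw 0.09195463092734035 14
 arm edge slope yaw 0.09239168750971188 14
 base rect ((809.5672607421875, -298.82843017578125), (274.1291198730469, 276.1680908203125), 86.12614440917969)
```

View pics/scoop0.png

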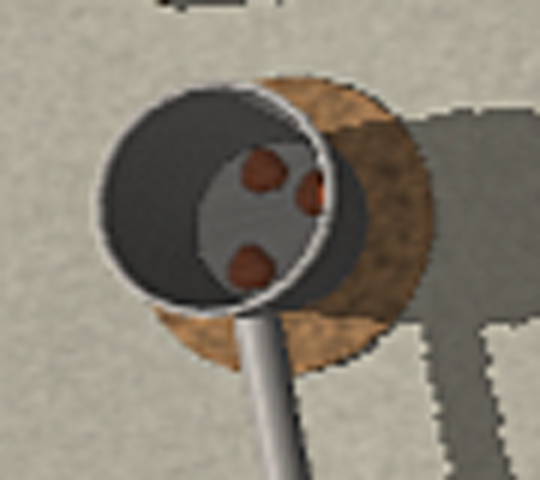

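Three pebbles show in the scoop. The head axis is about (623.3,-298) with yaw ≈0.092. The moves can't tilt the tool, so I plan to pour by letting the scoop's handle pivot between the pads. Rings first.

```bash
python3 -m creep '{"slide":[[4.3,-3.7,0],[4.3,-3.7,0],[4.3,-3.7,0],[4.3,-3.7,0],[4.3,-3.7,0],[4.3,-3.7,0],[4.3,-3.7,0],[4.3,-3.7,0]],"turn":[-0.158,-0.158,-0.158,-0.158,-0.158,-0.158,-0.158,-0.158],"claw":[0.5,0.5,0.5,0.5,0.5,0.5,0.5,0.5]}' 20
cat > rings.py <<'E'
from h import *
st();s=manip.read_state()
p,d=shot('top')
def show(r):
    P=pts('top',d,r['mask']);P=P[(P[:,2]>11)&(P[:,2]<23)]
    if len(P)>15:
        c=(np.percentile(P,3,0)+np.percentile(P,97,0))/2;print('ring',round(r['score'],2),r['position'],np.round(c,1),'slide cm',np.round((c-s['eef_pos'])[:2]/10,2))
for r in manip.cut_out('ring0','top'): show(r)
E
python3 rings.py
```

```text
clock: 2.65
eef_pos: [512.4, 226.5, 404.8]
eef_rot: [3.141, -0.0, 1.564]
wrist_force: [-0.1, 1.3, 0.3]
finger_gap: 46.8
finger_force: 0.0
t 2.65 pos [512.4 226.5 404.8] rot [ 3.141 -0.     1.564] F [-0.1  1.3  0.3] gap 46.8 0.0 j [0.35 0.32 1.49 0.   1.33 0.36]
ring 0.54 [245.3, 225.0] [668.  198.7  15.4] slide cm [15.56 -2.79]
ring 0.46 [268.1, 259.4] [605.6 142.4  16.1] slide cm [ 9.32 -8.41]
ring 0.43 [272.0, 229.7] [668.  145.7  15.6] slide cm [15.56 -8.08]
```

```bash
python3 -m creep '{"slide":[[4.7,-4.2,-3],[4.6,-4.2,-3],[0,0,-5],[0,0,-5],[0,0,-3],[0,0,-1.2],[0,0,0],[0,0,0]],"turn":[0,0,0,0,0,0,0,0],"claw":[0.5,0.5,0.5,0.5,0.5,0.5,0.5,0]}' 20
python3 -m creep '{"slide":[[0,0,0],[0,0,0],[0,0,4],[0,0,5],[0,0,5]],"turn":[0,0,0,0,0],"claw":[0,0,0,0,0]}' 20
```

```text
clock: 3.75
eef_pos: [596.7, 153.3, 213.2]
eef_rot: [3.13, -0.002, 1.57]
wrist_force: [7.9, -1.3, 26.2]
finger_gap: 40.4
finger_force: 15.2
clock: 4.38
eef_pos: [594.4, 152.9, 350.5]
eef_rot: [3.142, -0.0, 1.57]
wrist_force: [0.3, -0.3, -0.1]
finger_gap: 0.7
finger_force: 0.0
```

```bash
python3 rings.py
```

```text
t 4.38 pos [594.4 152.9 350.5] rot [ 3.142 -0.     1.57 ] F [ 0.3 -0.3 -0.1] gap 0.7 0.0 j [0.19 0.49 1.39 0.   1.26 0.19]
ring 0.64 [333.3, 267.5] [605.2   4.7  16.7] slide cm [  1.09 -14.82]
ring 0.49 [271.6, 231.1] [667.8 137.4  15.3] slide cm [ 7.35 -1.54]
```

```bash
python3 -m creep '{"slide":[[-3,-3,0],[-3,-4,0],[-3,-4,0],[0,-2,0]],"turn":[0,0,0,0],"claw":[0.5,0.5,0.5,0.5]}' 20
cat > rings.py <<'E'
from h import *
import sys
st();s=manip.read_state()
for cam in sys.argv[1:] or ['top','scene']:
    p,d=shot(cam)
    P0=pts(cam,d,np.ones(d.shape,bool)).reshape(-1,3) if (d>0).all() else None
    for r in manip.cut_out('ring0',cam):
        P=pts(cam,d,r['mask']);P=P[(P[:,2]>11)&(P[:,2]<23)]
        if len(P)>15:
            a,b=np.percentile(P,2,0),np.percentile(P,98,0);c=(a+b)/2;print(cam,round(r['score'],2),np.round(r['position']),np.round(c,1),'size',np.round(b-a),'slide cm',np.round((c-s['eef_pos'])[:2]/10,2))
E
python3 rings.py
```

```text
clock: 4.97
eef_pos: [503.3, 21.4, 348.7]
eef_rot: [-3.141, 0.0, 1.569]
wrist_force: [1.2, 0.5, -0.2]
finger_gap: 37.0
finger_force: 0.0
t 4.97 pos [503.3  21.4 348.7] rot [-3.141  0.     1.569] F [ 1.2  0.5 -0.2] gap 37.0 0.0 j [-0.03  0.25  1.72 -0.    1.17 -0.03]
top 0.67 [239. 258.] [598.8 208.7  15.9] size [26. 23.  9.] slide cm [ 9.55 18.73]
top 0.66 [274. 227.] [667.3 144.4  15.8] size [23. 22.  6.] slide cm [16.4 12.3]
top 0.61 [246. 223.] [668.3 198.5  15.6] size [26. 25.  9.] slide cm [16.51 17.71]
scene 0.57 [422. 326.] [669.6 196.9  15.1] size [27. 24.  8.] slide cm [16.63 17.55]
scene 0.5 [397. 320.] [668.3 145.8  15.7] size [26. 24.  8.] slide cm [16.5  12.44]
scene 0.44 [382. 306.] [601.  140.9  15.5] size [26. 24.  8.] slide cm [ 9.77 11.95]
```

```bash
python3 -m creep '{"slide":[[3.2,4,0],[3.2,4,0],[3.25,3.95,0],[0,0,-4],[0,0,-4],[0,0,-4],[0,0,-2],[0,0,-0.7]],"turn":[0,0,0,0,0,0,0,0],"claw":[0.5,0.5,0.5,0.5,0.5,0.5,0.5,0.5]}' 20
python3 -m creep '{"slide":[[0,0,0],[0,0,0],[0,0,0],[0,0,4],[0,0,4],[0,0,0]],"turn":[0,0,0,0,0,0],"claw":[0,0,0,0,0,0]}' 20
```

```text
clock: 6.18
eef_pos: [601.3, 142.6, 200.9]
eef_rot: [-3.141, 0.0, 1.57]
wrist_force: [0.2, -0.1, -0.0]
finger_gap: 47.0
finger_force: 0.0
clock: 6.92
eef_pos: [601.7, 141.9, 285.4]
eef_rot: [3.136, -0.001, 1.569]
wrist_force: [-0.3, -0.9, -0.4]
finger_gap: 26.4
finger_force: 20.0
```

```bash
python3 -m creep '{"slide":[[0.2,-4,1],[0.2,-4,0],[0.1,-4.5,0],[0,0,0],[0,0,-4],[0,0,-3],[0,0,-1],[0,0,0]],"turn":[0,0,0,0,0,0,0,0],"claw":[0,0,0,0,0,0,0,0]}' 20
python3 -m creep '{"slide":[[0,0,0],[0,0,0],[0,0,4],[0,0,5],[0,0,2]],"turn":[0,0,0,0,0],"claw":[0.42,0.42,0.42,0.42,0.42]}'
python3 rings.py top
```

```text
clock: 7.92
eef_pos: [606.4, 17.4, 211.5]
eef_rot: [-3.141, -0.0, 1.569]
wrist_force: [-0.3, -0.4, -0.3]
finger_gap: 26.7
finger_force: 20.0
clock: 8.55
eef_pos: [606.4, 16.9, 325.5]
eef_rot: [3.137, 0.0, 1.569]
wrist_force: [0.6, 0.1, -1.1]
finger_gap: 39.7
finger_force: 0.0
t 8.55 pos [606.4  16.9 325.5] rot [3.137 0.    1.569] F [ 0.6  0.1 -1.1] gap 39.7 0.0 j [-0.03  0.5   1.44  0.    1.2  -0.03]
top 0.63 [238. 254.] [598.5 209.5  15.6] size [26. 25.  8.] slide cm [-0.79 19.26]
top 0.56 [270. 229.] [667.4 145.1  16.5] size [25. 24.  7.] slide cm [ 6.1  12.82]
```

```bash
python3 -m creep '{"slide":[[2,4.3,0],[2,4.3,0],[2.1,4.2,0],[0,0,-4],[0,0,-4],[0,0,-3],[0,0,-1.4],[0,0,0]],"turn":[0,0,0,0,0,0,0,0],"claw":[0.5,0.5,0.5,0.5,0.5,0.5,0.5,0.5]}' 20
python3 -m creep '{"slide":[[0,0,0],[0,0,0],[0,0,0],[0,0,4],[0,0,4],[-2,-4.4,1.2],[-2,-4.4,0],[-2,-4.5,0]],"turn":[0,0,0,0,0,0,0,0],"claw":[0,0,0,0,0,0,0,0]}' 20
```

```text
clock: 9.65
eef_pos: [667.1, 145.0, 199.4]
eef_rot: [-3.14, 0.0, 1.569]
wrist_force: [-14.3, -1.6, 20.6]
finger_gap: 46.9
finger_force: 10.4
clock: 10.65
eef_pos: [606.4, 10.7, 289.7]
eef_rot: [3.141, 0.0, 1.569]
wrist_force: [1.5, -0.7, 0.1]
finger_gap: 26.5
finger_force: 20.0
```

```bash
python3 -m creep '{"slide":[[0,-1.8,0],[0,0,-3],[0,0,-4],[0,0,-0.8],[0,0,0],[0,0,0],[0,0,0],[0,0,4]],"turn":[0,0,0,0,0,0,0,0],"claw":[0,0,0,0,0,0.42,0.42,0.42]}' 20
python3 -m creep '{"slide":[[0,0,5],[0,0,2]],"turn":[0,0],"claw":[0.5,0.5]}'
python3 rings.py top
```

```text
clock: 11.65
eef_pos: [606.9, -6.0, 249.9]
eef_rot: [-3.137, -0.0, 1.569]
wrist_force: [-0.1, -0.2, 0.8]
finger_gap: 39.0
finger_force: 0.0
clock: 11.9
eef_pos: [607.5, -6.0, 325.2]
eef_rot: [3.137, 0.0, 1.569]
wrist_force: [-0.4, 0.6, 0.1]
finger_gap: 46.8
finger_force: 0.0
t 11.9 pos [607.5  -6.  325.2] rot [3.137 0.    1.569] F [-0.4  0.6  0.1] gap 46.8 0.0 j [-0.07  0.5   1.44 -0.    1.2  -0.07]
top 0.45 [235. 256.] [599.1 209.4  15.7] size [24. 25.  8.] slide cm [-0.84 21.55]
```

```bash
python3 -m creep '{"slide":[[-0.2,5.4,0],[-0.2,5.4,0],[-0.2,5.4,0],[-0.2,5.3,0],[0,0,-4],[0,0,-4],[0,0,-3],[0,0,-1.2]],"turn":[0,0,0,0,0,0,0,0],"claw":[0.5,0.5,0.5,0.5,0.5,0.5,0.5,0.5]}' 20
python3 -m creep '{"slide":[[0,0,0],[0,0,0],[0,0,0],[0,0,4],[0,0,4],[0.2,-5,1.5],[0.2,-5,0],[0.2,-5,0]],"turn":[0,0,0,0,0,0,0,0],"claw":[0,0,0,0,0,0,0,0]}' 20
```

```text
clock: 13.0
eef_pos: [598.7, 208.9, 198.9]
eef_rot: [-3.137, 0.001, 1.569]
wrist_force: [-47.6, -13.5, 89.7]
finger_gap: 46.9
finger_force: 44.7
clock: 14.0
eef_pos: [605.2, 57.5, 294.9]
eef_rot: [3.141, -0.0, 1.569]
wrist_force: [1.1, -0.1, 0.1]
finger_gap: 27.3
finger_force: 20.0
```

```bash
python3 -m creep '{"slide":[[0,-4.2,0],[0.1,-1,0],[0,0,-3],[0,0,-3],[0,0,0],[0,0,0],[0,0,0],[0,0,4]],"turn":[0,0,0,0,0,0,0,0],"claw":[0,0,0,0,0,0.42,0.42,0.42]}' 20
python3 -m creep '{"slide":[[0,0,5],[-5,0,0],[-5,0,0],[0,0,0]],"turn":[0,0,0,0],"claw":[0.5,0.5,0.5,0.5]}'
python3 rings.py
```

```text
clock: 15.0
eef_pos: [605.9, 7.0, 273.6]
eef_rot: [-3.138, -0.0, 1.569]
wrist_force: [0.9, -0.1, 1.4]
finger_gap: 39.5
finger_force: 0.0
clock: 15.5
eef_pos: [504.1, 7.1, 325.6]
eef_rot: [3.141, 0.0, 1.569]
wrist_force: [0.2, -0.3, 0.8]
finger_gap: 46.7
finger_force: 0.0
t 15.5 pos [504.1   7.1 325.6] rot [3.141 0.    1.569] F [ 0.2 -0.3  0.8] gap 46.7 0.0 j [-0.06  0.28  1.74 -0.    1.12 -0.06]
scene 0.7 [420. 326.] [669.1 197.2  15.5] size [26. 25.  9.] slide cm [16.5  19.01]
```

```bash
python3 -m creep '{"slide":[[3.3,3.8,0],[3.3,3.8,0],[3.3,3.8,0],[3.2,3.8,0],[3.2,3.8,0],[0,0,-4],[0,0,-4],[0,0,0]],"turn":[0,0,0,0,0,0,0,0],"claw":[0.5,0.5,0.5,0.5,0.5,0.5,0.5,0.5]}' 20
```

```text
clock: 16.7
eef_pos: [669.3, 197.0, 241.0]
eef_rot: [-3.136, 0.001, 1.569]
wrist_force: [0.9, -0.9, -0.5]
finger_gap: 47.3
finger_force: 0.0
```

```bash
python3 -m creep '{"slide":[[0,0,-3],[0,0,-0.6],[0,0,0],[0,0,0],[0,0,0],[0,0,4],[0,0,4],[0,0,1.5]],"turn":[0,0,0,0,0,0,0,0],"claw":[0.5,0.5,0,0,0,0,0,0]}' 20
python3 -m creep '{"slide":[[-1.3,-4.2,0],[-1.3,-4.2,0],[-1.3,-4.2,0],[-1.2,-4.2,0],[-1.1,-2.4,0],[0,0,0],[0,0,-3],[0,0,-2.5]],"turn":[0,0,0,0,0,0,0,0],"claw":[0,0,0,0,0,0,0,0]}' 20
```

```text
clock: 17.7
eef_pos: [669.4, 197.0, 306.7]
eef_rot: [3.138, -0.001, 1.569]
wrist_force: [-0.0, -0.5, -0.9]
finger_gap: 26.8
finger_force: 20.0
clock: 18.7
eef_pos: [607.6, 5.8, 248.1]
eef_rot: [3.141, -0.0, 1.569]
wrist_force: [-2.6, -0.5, 22.6]
finger_gap: 27.0
finger_force: 20.2
```

```bash
python3 -m creep '{"slide":[[0,0,0.3],[0,0,0],[0,0,0],[0,0,4],[0,0,5],[-5,3,0],[-5,4,0],[-4,4,0]],"turn":[0,0,0,0,0,0,0,0],"claw":[0.42,0.42,0.42,0.42,0.42,0.42,0.42,0.42]}' 20
python3 - <<'E'
from fit import *
p,d=shot('top');P=pts('top',d,np.ones(d.shape,bool))
cc,a,R,H=bowl(P);print('bowl',cc,a,H[:,2].mean())
N=near(P,cc,33,8,90);print('inside max z',np.percentile(N[:,2],[50,90,98,100]))
q=near(P,(640,170),75,8,30);print('left on table',len(q))
cv2.imwrite('pics/bowl1.png',cv2.resize(cv2.cvtColor(p[215:315,270:390],cv2.COLOR_RGB2BGR),None,fx=5,fy=5,interpolation=2))
E
```

```text
clock: 19.7
eef_pos: [466.7, 114.8, 342.2]
eef_rot: [3.141, -0.0, 1.568]
wrist_force: [0.3, 0.0, 0.5]
finger_gap: 39.2
finger_force: 0.0
bowl [604.8752205    3.79155818] -2.8453042507347845 42.18149372819941
inside max z [35.68375139 57.97700584 61.36773921 64.46397177]
left on table 2
```

View pics/bowl1.png

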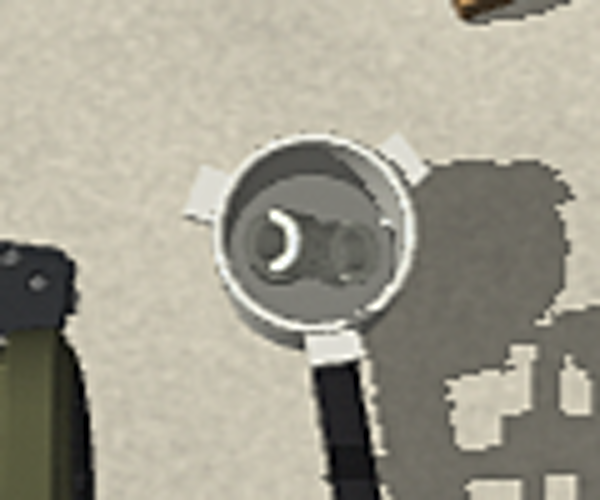

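Two stacks in the bowl: a three-high one on the left (crop 275,245) and a single one on the right. I'll even them out by moving the top ring to the right.

```bash
cat > top.py <<'E'
from fit import *
st();s=manip.read_state()
for cam in('top','scene'):
    P=full(cam);cc,a,R,H=bowl(P);print(cam,'bowl',cc,a)
    N=near(P,cc,34,8,72);print(np.histogram(N[:,2],bins=range(4,76,6)))
    T=N[N[:,2]>48]
    if len(T)>6:
        c=(np.percentile(T,3,0)+np.percentile(T,97,0))/2;print('top ring',c,np.ptp(T,axis=0),len(T),'slide',(c-s['eef_pos'])/10)
E
python3 top.py
```

```text
t 19.75 pos [463.6 117.9 342.1] rot [-3.141e+00 -1.000e-03  1.570e+00] F [0.5 0.9 0.9] gap 39.5 0.0 j [0.17 0.21 1.79 0.   1.14 0.17]
top bowl [604.9209121    3.72427652] -2.8460351269423128
(array([28, 16, 35, 39, 48, 27, 22, 50, 50, 30,  0]), array([ 4, 10, 16, 22, 28, 34, 40, 46, 52, 58, 64, 70]))
top ring [602.228865    17.04822818  55.34400055] [26.93491744 28.45660012 14.92054241] 118 slide [ 13.86075329 -10.08583636 -28.67405751]
scene bowl [606.18852183   2.19262328] -2.8377096389003085
(array([ 0,  0,  0,  0,  0,  0,  3, 16, 38, 30,  0]), array([ 4, 10, 16, 22, 28, 34, 40, 46, 52, 58, 64, 70]))
top ring [603.94972949  15.18679947  55.87630337] [28.34747085 28.54793711 15.61538078] 83 slide [ 14.03283974 -10.27197924 -28.62082723]
```

```bash
python3 -m creep '{"slide":[[3.5,-2.5,0],[3.5,-2.5,0],[3.5,-2.6,0],[3.3,-2.5,0],[0,0,-3],[0,0,-3],[0,0,0],[0,0,0]],"turn":[0,0,0,0,0,0,0,0],"claw":[0.4,0.4,0.4,0.4,0.4,0.4,0.4,0.4]}' 20
```

```text
clock: 20.85
eef_pos: [607.0, 12.5, 283.0]
eef_rot: [3.14, 0.0, 1.568]
wrist_force: [-0.0, -0.4, 0.9]
finger_gap: 37.5
finger_force: 0.0
```

```bash
python3 -m creep '{"slide":[[-0.4,0.3,0],[0,0,-2],[0,0,-1.6],[0,0,0],[0,0,0],[0,0,0],[0,0,1.5],[0,0,0]],"turn":[0,0,0,0,0,0,0,0],"claw":[0.4,0.4,0.4,0,0,0,0,0]}' 15
```

```text
clock: 21.85
eef_pos: [602.8, 16.0, 262.6]
eef_rot: [3.139, 0.0, 1.569]
wrist_force: [0.0, -0.4, -0.6]
finger_gap: 27.1
finger_force: 14.6
```

Got it. I'll move it to the -y side and release low.

```bash
python3 -m creep '{"slide":[[0.1,-1.5,0.8],[0.1,-1.3,0],[0,0,0],[0,0,-2],[0,0,-1.5],[0,0,0],[0,0,0],[0,0,0]],"turn":[0,0,0,0,0,0,0,0],"claw":[0,0,0,0,0,0,0.4,0.4]}' 15
python3 -m creep '{"slide":[[0,0,4],[0,0,5],[-5,3,0],[-5,4,0],[-4,4,0]],"turn":[0,0,0,0,0],"claw":[0.4,0.4,0.4,0.4,0.4]}'
python3 top.py
```

```text
clock: 22.85
eef_pos: [604.5, -11.9, 233.7]
eef_rot: [3.142, 0.0, 1.569]
wrist_force: [0.7, 1.0, -1.1]
finger_gap: 37.1
finger_force: 1.7
clock: 23.48
eef_pos: [463.9, 97.7, 324.1]
eef_rot: [3.141, -0.0, 1.568]
wrist_force: [-0.1, 1.0, -0.2]
finger_gap: 37.6
finger_force: 0.0
t 23.48 pos [463.9  97.7 324.1] rot [ 3.141 -0.     1.568] F [-0.1  1.  -0.2] gap 37.6 0.0 j [ 0.13  0.22  1.82 -0.    1.1   0.13]
top bowl [602.94278848  -1.38862779] -2.9583684349936923
(array([ 27,   9,  57,  29,  31, 154,   6,   0,   0,   0,   0]), array([ 4, 10, 16, 22, 28, 34, 40, 46, 52, 58, 64, 70]))
scene bowl [604.03993653  -3.16408369] -2.9775214818448275
(array([0, 0, 0, 0, 0, 1, 1, 0, 0, 0, 0]), array([ 4, 10, 16, 22, 28, 34, 40, 46, 52, 58, 64, 70]))
```

```bash
python3 -m creep '{"slide":[[-0.86,2.9,0],[-0.86,2.9,0],[-0.86,2.9,0],[-0.86,2.9,0],[-0.86,2.9,0],[-0.86,2.9,0],[-0.9,2.9,0],[0,0,0]],"turn":[-0.164,-0.164,-0.164,-0.164,-0.164,-0.164,-0.164,0],"claw":[0.45,0.45,0.45,0.45,0.45,0.45,0.45,0.45]}' 8
cat > sc.py <<'E'
from fit import *
st();s=manip.read_state();e=np.array(s['eef_pos'])
for cam in('top','scene'):
    p,d=shot(cam)
    P=pts(cam,d,np.ones(d.shape,bool))
    R=near(P,(527,356),75,72,84)
    if len(R)>30:
        sc=circ(R,39.7);H=near(P,sc,170,45,68);r=np.hypot(*(H[:,:2]-sc).T);H=H[(r>60)&(r<160)]
        a=np.arctan2(*np.median(H[:,:2]-sc,0)[::-1]) if len(H) else 9
        print(cam,'scoop',sc,a,len(R),len(H)); g=sc+135*np.array([np.cos(a),np.sin(a)]);print(' grip',g,'slide',(g-e[:2])/10)
E
python3 sc.py
```

```text
clock: 24.58
eef_pos: [405.0, 300.9, 323.9]
eef_rot: [-3.142, -0.001, 0.422]
wrist_force: [-0.0, -0.5, -0.1]
finger_gap: 42.1
finger_force: 0.0
t 24.57 pos [405.  300.9 323.9] rot [-3.142e+00 -1.000e-03  4.220e-01] F [-0.  -0.5 -0.1] gap 42.1 0.0 j [ 0.57  0.28  1.74 -0.    1.12  1.72]
top scoop [526.34679874 356.78040519] 0.5443042805012337 268 586
 grip [641.83764598 426.6865151 ] slide [23.68616126 12.57382497]
scene scoop [527.01115964 355.80616902] 0.491770931499092 287 696
 grip [646.01339359 419.55150858] slide [24.10373602 11.86032432]
```

```bash
python3 -m creep '{"slide":[[0,0,-4],[0,0,-3],[0,0,-2],[0,0,0],[0,0,0],[0,0,0],[0,0,0],[0,0,0]],"turn":[0,0,0,0,0,0,0,0],"claw":[0.45,0.45,0.45,0.45,0,0,0,0]}' 8
python3 -m creep '{"slide":[[0.25,0.1,0.7],[0.25,0.1,0.7],[0.25,0.1,0.7],[0.25,0.1,0.7],[0.4,0.18,0.65],[0.4,0.18,0.65],[0.4,0.18,0.65],[0.4,0.18,0.65]],"turn":[0,0,0,0,0,0,0,0],"claw":[0,0,0,0,0,0,0,0]}' 8
python3 - <<'E'
from h import *
p,d=shot('scene','s1.png');im=cv2.imread('pics/s1.png')[120:340,380:600];cv2.imwrite('pics/s1.png',cv2.resize(im,None,fx=2.7,fy=2.7))
E
```

```text
clock: 25.68
eef_pos: [405.1, 300.1, 234.0]
eef_rot: [-3.141, -0.001, 0.421]
wrist_force: [-0.4, 0.7, 0.3]
finger_gap: 15.6
finger_force: 8.0
clock: 26.68
eef_pos: [431.4, 311.3, 288.1]
eef_rot: [-3.142, -0.0, 0.421]
wrist_force: [-0.3, 0.2, -0.9]
finger_gap: 15.5
finger_force: 8.0
```

View pics/s1.png

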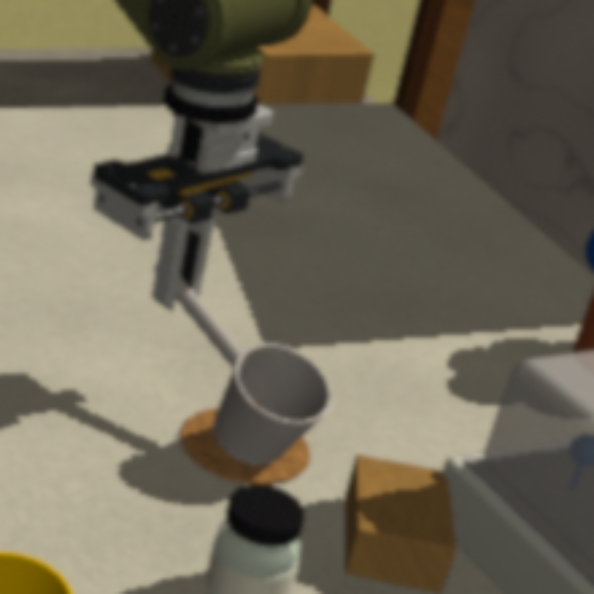

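Pivoting works: the scoop tilts forward about the pads with its foot on the coaster. I'll continue the arc.

```bash
python3 -m creep '{"slide":[[0.91,0.41,1.15],[0.91,0.41,1.15],[1.1,0.49,0.95],[1.1,0.49,0.95],[1.23,0.55,0.75],[1.23,0.55,0.75],[1.32,0.59,0.48],[1.32,0.59,0.48]],"turn":[0,0,0,0,0,0,0,0],"claw":[0,0,0,0,0,0,0,0]}' 7
python3 -m creep '{"slide":[[0.6,0.3,0.3],[0.6,0.3,0.3],[0,0,0.4],[0,0,0.4],[0,0,0.5],[0,0,0.6],[0,0,1],[0,0,0]],"turn":[0,0,0,0,0,0,0,0],"claw":[0,0,0,0,0,0,0,0]}' 5
python3 - <<'E'
from h import *
p,d=shot('scene','s2.png');im=cv2.imread('pics/s2.png')[100:320,380:600];cv2.imwrite('pics/s2.png',cv2.resize(im,None,fx=2.7,fy=2.7))
E
```

```text
clock: 27.72
eef_pos: [523.0, 352.2, 355.1]
eef_rot: [3.141, 0.001, 0.421]
wrist_force: [-6.0, -3.3, 7.0]
finger_gap: 15.8
finger_force: 7.0
clock: 28.72
eef_pos: [534.3, 358.0, 390.5]
eef_rot: [-3.141, -0.002, 0.421]
wrist_force: [-0.8, 1.3, -2.1]
finger_gap: 15.9
finger_force: 5.0
```

View pics/s2.png

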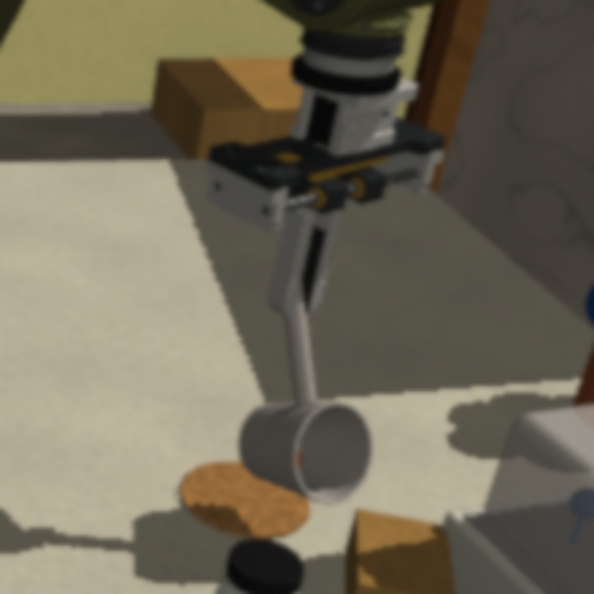

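Now hanging with the mouth facing forward (594-px crop: cup at 305,450, a pebble visible inside) and the pebbles still in. At a free hang the wall is only level, so I'll press the cup lightly on the coaster and move forward, using friction to lean it a bit past 90°. The lip can then dip into the bowl.

```bash
python3 -m creep '{"slide":[[-0.9,-0.4,-1],[0,0,-1],[0,0,-0.7],[0,0,-0.3],[0,0,0]],"turn":[0,0,0,0,0],"claw":[0,0,0,0,0]}' 12
```

```text
clock: 29.4
eef_pos: [525.5, 354.0, 359.1]
eef_rot: [3.142, 0.0, 0.421]
wrist_force: [0.1, -0.4, -2.0]
finger_gap: 15.9
finger_force: 12.0
```

```bash
python3 -m creep '{"slide":[[0,0,-0.3],[0,0,0]],"turn":[0,0],"claw":[0,0]}' 12
python3 -m creep '{"slide":[[0,0,-0.2],[0,0,0]],"turn":[0,0],"claw":[0,0]}' 12
```

```text
clock: 29.65
eef_pos: [525.3, 354.0, 356.1]
eef_rot: [-3.142, 0.0, 0.421]
wrist_force: [-0.1, 0.4, -0.9]
finger_gap: 15.9
finger_force: 12.0
clock: 29.9
eef_pos: [525.3, 354.0, 354.4]
eef_rot: [-3.142, -0.0, 0.421]
wrist_force: [-0.2, 0.3, -0.5]
finger_gap: 15.5
finger_force: 12.0
```

```bash
python3 -m creep '{"slide":[[0,0,-0.3],[0,0,0]],"turn":[0,0],"claw":[0,0]}' 12
python3 -m creep '{"slide":[[0.45,0.2,0],[0.45,0.2,0],[0.45,0.2,0],[0,0,0]],"turn":[0,0,0,0],"claw":[0,0,0,0]}' 12
```

```text
clock: 30.15
eef_pos: [525.4, 354.1, 353.3]
eef_rot: [-3.141, -0.004, 0.421]
wrist_force: [-1.4, -0.9, 12.4]
finger_gap: 15.7
finger_force: 12.0
clock: 30.65
eef_pos: [539.1, 360.1, 353.2]
eef_rot: [-3.141, -0.004, 0.421]
wrist_force: [-0.8, -0.3, 11.7]
finger_gap: 15.6
finger_force: 12.0
```

```bash
python3 -m creep '{"slide":[[0.45,0.2,0],[0.45,0.2,0],[0.45,0.2,0],[0,0,0]],"turn":[0,0,0,0],"claw":[0,0,0,0]}' 12
python3 - <<'E'
from h import *
p,d=shot('scene','s3.png');im=cv2.imread('pics/s3.png')[100:320,380:600];cv2.imwrite('pics/s3.png',cv2.resize(im,None,fx=2.7,fy=2.7))
E
```

```text
clock: 31.15
eef_pos: [552.6, 366.1, 352.4]
eef_rot: [-3.141, -0.002, 0.421]
wrist_force: [0.0, 0.1, 6.1]
finger_gap: 15.9
finger_force: 12.0
```

View pics/s3.png

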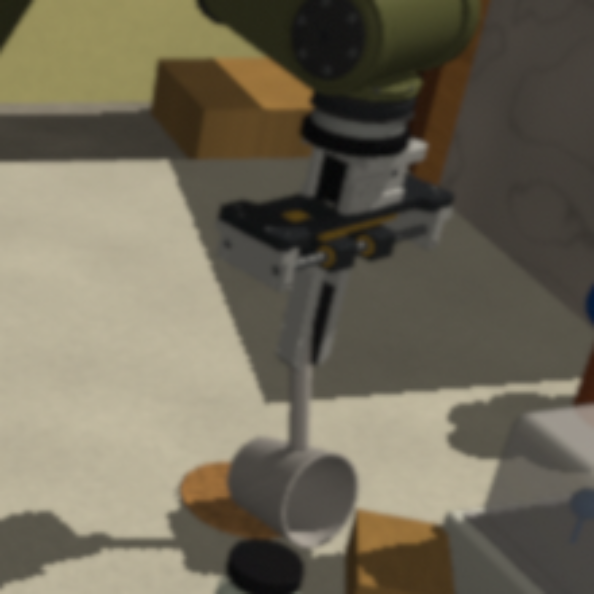

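```bash
cat > tilt.py <<'E'
from fit import *
def tilt(v=True):
    s=manip.read_state();e=np.array(s['eef_pos']);w=s['eef_rot'][2];u=np.array([np.cos(w),np.sin(w)]);n=np.array([-u[1],u[0]])
    P=full('scene');L=np.c_[(P[:,:2]-e[:2])@u,(P[:,:2]-e[:2])@n,P[:,2]-e[2]+180]
    H=L[(abs(L[:,1])<14)&(abs(L[:,0])<70)&(L[:,2]<-24)&(L[:,2]>-85)]
    k=np.polyfit(H[:,2],H[:,0],1);C=L[(abs(L[:,1])<50)&(L[:,0]>-110)&(L[:,0]<70)&(L[:,2]<-88)&(P[:,2]>12)]
    print('handle n',len(H),'tilt deg',90+np.degrees(np.arctan(k[0])),'cup lo/hi',np.round(np.percentile(C,1,0)),np.round(np.percentile(C,99,0)),'min world z',np.percentile(C[:,2],1)+e[2]-180);st()
tilt()
E
python3 tilt.py
```

```text
handle n 236 tilt deg 67.79573284834275 cup lo/hi [ -26.  -42. -159.] [ 62.  36. -89.] min world z 13.370886334691505
t 31.25 pos [552.5 366.  352.5] rot [-3.141e+00 -2.000e-03  4.210e-01] F [1.  0.1 6.5] gap 15.9 12.0 j [0.53 0.59 1.22 0.   1.32 1.68]
```

```bash
python3 - <<'E'
import re
s=open('tilt.py').read()
s=s.replace("    k=np.polyfit","    for z in range(-90,-10,8):\n        q=H0[abs(H0[:,2]-z)<4]\n        print(z,len(q),np.round(np.median(q,0),1) if len(q) else '')\n    k=np.polyfit").replace("    H=L","    H0=L[(abs(L[:,1])<16)&(abs(L[:,0])<70)]\n    H=L")
open('tilt.py','w').write(s)
E
python3 tilt.py
```

```text
-90 33 [ 12.8 -10.  -91. ]
-82 71 [ 29.1  -7.  -82.6]
-74 29 [ 18.8  -6.5 -74.1]
-66 24 [ 16.9  -5.6 -66.2]
-58 24 [ 13.8  -6.6 -58.5]
-50 26 [ 11.7  -6.2 -50.5]
-42 25 [ 10.3  -6.8 -42.3]
-34 30 [  8.4  -5.3 -34.1]
-26 28 [  6.8  -5.8 -26.1]
-18 29 [  5.8  -4.2 -16.9]
handle n 233 tilt deg 68.1978391251291 cup lo/hi [ -26.  -42. -159.] [ 64.  35. -90.] min world z 13.28353578318189
t 31.3 pos [552.4 366.  352.5] rot [-3.141e+00 -2.000e-03  4.210e-01] F [-0.3  0.6  5.7] gap 15.4 12.0 j [ 0.53  0.59  1.22 -0.    1.32  1.68]
```

Handle fit: the cup just slid along, and the tilt is still 76°. Better: use the bowl's outer wall as a stop for the lip, between two lugs, to lean the cup past 90°, with a firmer grip holding the angle. I'll lift gently and carry it around.

```bash
python3 -m creep '{"slide":[[0,0,1],[0,0,2],[0,0,2],[0,-1,2],[0,-2,1],[0,-3,1],[0,-3,0],[0,-3,0]],"turn":[0,0,0,0,0,0.03,0.05,0.05],"claw":[0,0,0,0,0,0,0,0]}' 15
python3 -m creep '{"slide":[[0,-3.3,0],[0,-3.3,0],[0,-3.3,0],[0,-3.3,0],[0,-3.3,0],[0,-3.3,0],[0.1,-3.3,0],[0.1,-3.3,0]],"turn":[0.08,0.08,0.08,0.08,0.08,0.08,0.08,0.08],"claw":[0,0,0,0,0,0,0,0]}' 15
python3 -m creep '{"slide":[[0.1,-3,0],[0.1,-2.5,0],[0.1,-2,0],[0.1,-1,0],[0.1,0,0],[0,0,0]],"turn":[0.04,0,0,0,0,0],"claw":[0,0,0,0,0,0]}' 15
python3 tilt.py
```

```text
clock: 32.3
eef_pos: [552.1, 243.7, 441.3]
eef_rot: [3.141, 0.0, 0.552]
wrist_force: [0.1, 0.0, -1.0]
finger_gap: 15.7
finger_force: 15.0
clock: 33.3
eef_pos: [553.5, -20.1, 441.2]
eef_rot: [-3.141, 0.0, 1.193]
wrist_force: [0.2, 0.6, -1.6]
finger_gap: 15.8
finger_force: 15.0
clock: 34.05
eef_pos: [559.4, -102.4, 441.2]
eef_rot: [-3.141, -0.0, 1.231]
wrist_force: [0.2, 0.2, -1.0]
finger_gap: 15.5
finger_force: 15.0
-90 56 [ 11.6  -8.1 -90.6]
-82 79 [ 28.3  -5.2 -81.9]
-74 33 [ 16.9  -5.6 -74.2]
-66 29 [ 14.   -6.  -66.2]
-58 32 [ 12.6  -5.4 -58. ]
-50 28 [ 10.   -6.2 -50.2]
-42 32 [  8.5  -5.5 -42.6]
-34 34 [  5.6  -5.6 -34.3]
-26 34 [  4.   -5.6 -26. ]
-18 25 [  3.   -6.1 -16.4]
handle n 277 tilt deg 67.71541140708504 cup lo/hi [ -28.  -41. -157.] [ 60.  38. -89.] min world z 103.70788849968051
t 34.1 pos [ 559.3 -102.4  441.2] rot [-3.141 -0.     1.232] F [-0.  -1.1 -1.6] gap 15.6 15.0 j [-0.25  0.32  1.41  0.    1.41  0.09]
```

```bash
python3 -m creep '{"slide":[[0.1,-1,0],[0,-0.9,0],[0,0,-2],[0,0,-2.5],[0,0,-2.5],[0,0,-1.2],[0,0,-0.4],[0,0,0]],"turn":[0,0,0,0,0,0,0,0],"claw":[0,0,0,0,0,0,0,0]}' 15
sed -i 's/^        print(z,len.*$/        pass/; s/(L\[:,2\]>-85)/(L[:,2]>-76)/' tilt.py
cat >> tilt.py <<'E'
P=full('scene');print('scene bowl',[np.round(v,2) for v in bowl(P)[:2]])
E
python3 tilt.py
```

```text
clock: 35.1
eef_pos: [560.4, -122.1, 355.8]
eef_rot: [3.141, -0.0, 1.231]
wrist_force: [-0.0, 0.4, -1.4]
finger_gap: 15.8
finger_force: 15.0
handle n 184 tilt deg 74.7011051018948 cup lo/hi [ -27.  -41. -157.] [ 58.  37. -89.] min world z 19.133826254343603
t 35.15 pos [ 560.4 -122.1  356.1] rot [ 3.14  -0.     1.231] F [-0.6 -0.3 -1.4] gap 15.9 15.0 j [-0.28  0.39  1.51 -0.    1.24  0.06]
scene bowl [array([604.11,  -3.11]), np.float64(-2.64)]
```

```bash
python3 -m creep '{"slide":[[0.33,0.94,0],[0.33,0.94,0],[0.27,0.75,0],[0.27,0.75,0],[0.27,0.75,0],[0.27,0.75,0],[0,0,0]],"turn":[0,0,0,0,0,0,0],"claw":[0,0,0,0,0,0,0]}' 8
python3 tilt.py
```

```text
clock: 36.08
eef_pos: [577.9, -72.7, 355.2]
eef_rot: [-3.141, -0.0, 1.231]
wrist_force: [0.6, -0.3, -2.2]
finger_gap: 15.7
finger_force: 8.0
handle n 170 tilt deg 84.06012557526708 cup lo/hi [ -45.  -46. -162.] [ 69.  40. -89.] min world z 13.371443181931426
t 36.12 pos [577.8 -73.  355.2] rot [-3.141 -0.     1.231] F [ 0.5  0.6 -1.6] gap 15.8 8.0 j [-0.19  0.41  1.48  0.    1.24  0.15]
scene bowl [array([603.96,  -4.89]), np.float64(-1.83)]
```

```bash
python3 -m creep '{"slide":[[0.25,0.7,0],[0.25,0.7,0],[0.25,0.7,0],[0.25,0.7,0],[0.25,0.7,0],[0,0,0]],"turn":[0,0,0,0,0,0],"claw":[0,0,0,0,0,0]}' 8
python3 tilt.py
python3 - <<'E'
from h import *
p,d=shot('scene','s4.png');im=cv2.imread('pics/s4.png')[130:350,230:450];cv2.imwrite('pics/s4.png',cv2.resize(im,None,fx=2.7,fy=2.7))
E
```

```text
clock: 36.92
eef_pos: [590.3, -37.7, 355.2]
eef_rot: [-3.142, -0.0, 1.231]
wrist_force: [-1.0, -0.0, -0.7]
finger_gap: 15.0
finger_force: 7.9
handle n 165 tilt deg 96.49745422105916 cup lo/hi [ -72.  -45. -161.] [ 69.  40. -89.] min world z 13.92252799624137
t 36.98 pos [590.3 -38.  355.2] rot [-3.141 -0.     1.231] F [ 0.1 -0.6 -0.8] gap 15.1 8.0 j [-0.13  0.43  1.46  0.    1.25  0.21]
scene bowl [array([603.8 ,  -6.84]), np.float64(-1.49)]
```

View pics/s4.png

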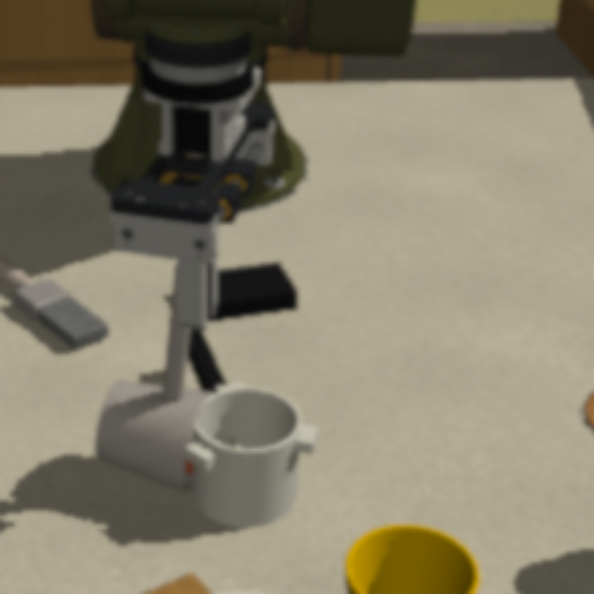

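A pebble shows at the lip, at (188,467), held in by the bowl's wall; they roll easily. So I'll keep the mouth against the wall, grip firmer to hold the angle, and slide straight up so they tip in over the rim.

```bash
python3 -m creep '{"slide":[[0,0,0],[0.1,0.25,0],[0,0,0.8],[0,0,1],[0,0,1],[0,0,1],[0,0,1],[0,0,0]],"turn":[0,0,0,0,0,0,0,0],"claw":[0,0,0,0,0,0,0,0]}' 25
python3 tilt.py
python3 - <<'E'
from h import *
p,d=shot('scene','s5.png');im=cv2.imread('pics/s5.png')[130:350,230:450];cv2.imwrite('pics/s5.png',cv2.resize(im,None,fx=2.7,fy=2.7))
E
```

```text
clock: 38.08
eef_pos: [591.2, -35.7, 404.2]
eef_rot: [3.14, -0.0, 1.231]
wrist_force: [-0.2, 0.2, -1.2]
finger_gap: 14.4
finger_force: 24.9
handle n 178 tilt deg 96.84776825868272 cup lo/hi [ -73.  -45. -210.] [ 68.  40. -89.] min world z 14.562439129347666
t 38.12 pos [591.2 -35.7 403.5] rot [ 3.141 -0.     1.231] F [ 0.6 -1.3 -1.2] gap 14.8 24.9 j [-0.12  0.4   1.4  -0.    1.35  0.22]
scene bowl [array([603.6 ,  -4.11]), np.float64(0.55)]
```

View pics/s5.png

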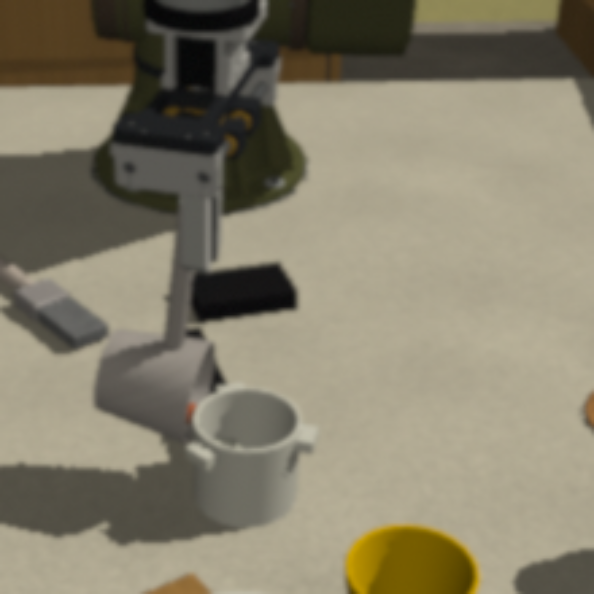

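```bash
python3 -m creep '{"slide":[[0.07,0.2,0.5],[0,0,0.5],[0,0,0.4],[0,0,0.3],[0,0,0.2],[0.17,0.47,0.2],[0.17,0.47,0],[0.17,0.47,0]],"turn":[0,0,0,0,0,0,0,0],"claw":[0,0,0,0,0,0,0,0]}' 25
python3 -m creep '{"slide":[[0.17,0.47,0],[0.17,0.47,0],[0,0,0]],"turn":[0,0,0],"claw":[0,0,0]}' 25
python3 tilt.py
python3 - <<'E'
from h import *
p,d=shot('scene','s6.png');im=cv2.imread('pics/s6.png')[130:350,230:450];cv2.imwrite('pics/s6.png',cv2.resize(im,None,fx=2.7,fy=2.7))
E
```

```text
clock: 39.22
eef_pos: [597.2, -19.1, 424.3]
eef_rot: [3.141, -0.0, 1.231]
wrist_force: [-0.9, -0.4, 1.2]
finger_gap: 2.1
finger_force: 0.0
clock: 39.6
eef_pos: [600.5, -9.8, 424.3]
eef_rot: [3.142, -0.0, 1.231]
wrist_force: [-0.6, -0.3, 0.5]
finger_gap: 0.4
finger_force: 0.0
handle n 72 tilt deg 85.04971015301575 cup lo/hi [-108.  -45. -230.] [ 56.  40. -98.] min world z 14.129268517028294
t 39.65 pos [600.4 -10.1 424.3] rot [ 3.142 -0.     1.231] F [-0.6  0.3 -1. ] gap 0.4 0.0 j [-0.08  0.4   1.34  0.    1.4   0.26]
scene bowl [array([603.5 ,  -6.53]), np.float64(-1.64)]
```

View pics/s6.png

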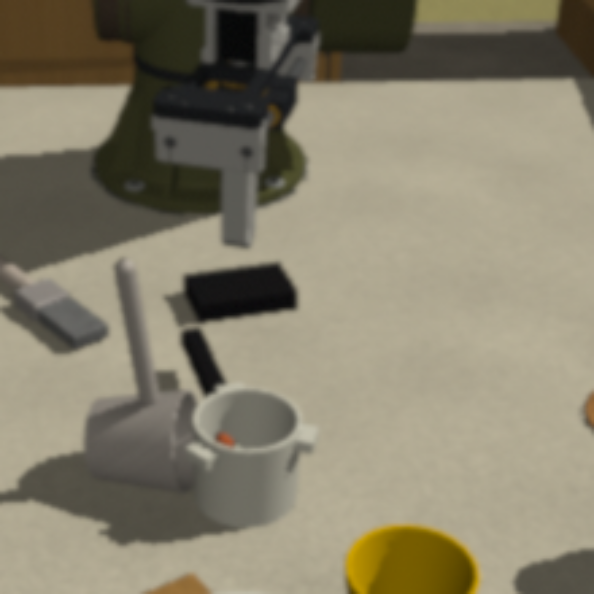

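The handle slipped out of the pads. The scoop now stands leaning against the bowl with its handle up at (125,265)–(150,400), and one pebble is in the bowl at (227,440). I'll move the arm aside and look.

```bash
python3 -m creep '{"slide":[[0,3,3],[0,5,0],[0,5,0],[0,5,0],[0,0,0]],"turn":[0,0,0,0,0],"claw":[0.4,0.4,0.4,0.4,0.4]}' 15
python3 - <<'E'
from fit import *
p,d=shot('top','t7.png')
for q in('pebble0','ring0','scoop','bowl'):
    for r in manip.cut_out(q,'top')[:5]:
        P=pts('top',d,r['mask'])
        if len(P):print(q,round(r['score'],2),np.round(r['position']),np.round(np.median(P,0)),r['mask'].sum())
P=pts('top',d,np.ones(d.shape,bool));b=bowl(P);print(b[:2])
im=cv2.imread('pics/t7.png')[190:370,250:470];cv2.imwrite('pics/t7.png',cv2.resize(im,None,fx=3.3,fy=3.3,interpolation=2))
E
```

```text
clock: 40.38
eef_pos: [600.0, 172.5, 454.0]
eef_rot: [-3.141, -0.0, 1.234]
wrist_force: [-0.3, -0.0, -0.6]
finger_gap: 37.4
finger_force: 0.0
pebble0 0.63 [331. 254.] [627.   8.  17.] 39
pebble0 0.51 [340. 274.] [585. -18.  45.] 28
scoop 0.62 [369. 283.] [570. -75.  66.] 1387
scoop 0.47 [499. 232.] [ 672. -277.  250.] 11854
bowl 0.92 [336. 280.] [579. -15.  43.] 1797
(array([597.78897133, -14.58957061]), np.float64(-3.043756342837652))
```

View pics/t7.png

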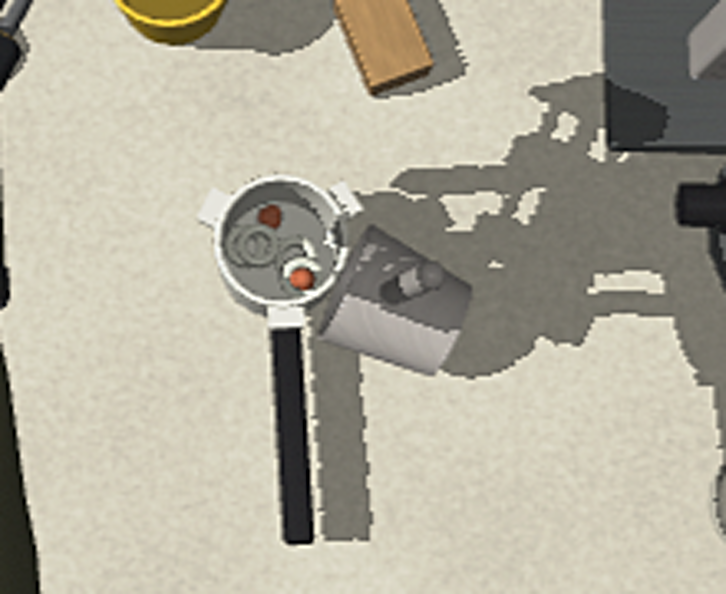

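Two pebbles are in the bowl, at crop (270,215) and (302,278); the third is presumably still in the leaning scoop. Next I'll locate the upright handle to regrip it.

```bash
cat > hd.py <<'E'
from fit import *
s=manip.read_state();e=np.array(s['eef_pos'])
for cam in('top','scene'):
    p,d=shot(cam);P=pts(cam,d,np.ones(d.shape,bool))
    N=near(P,(580,-80),75,12,230);N=N[np.hypot(N[:,0]-600,N[:,1]+8)>50]
    print(cam,'zmax',N[:,2].max())
    for z in range(30,205,12):
        q=N[abs(N[:,2]-z)<6]
        if len(q)>3:print(z,len(q),np.round(np.median(q,0)[:2],1),np.round(np.percentile(q,[3,97],0)[:,:2].ravel()))
    print('pebbles',[(round(r['score'],2),np.round(np.median(pts(cam,d,r['mask']),0)).tolist()) for r in manip.cut_out('pebble0',cam) if (r['mask']&(d>0)).any()])
st()
E
python3 hd.py
```

```text
top zmax 201.84190051574706
30 12 [550.8 -57.4] [ 535. -100.  622.  -33.]
42 97 [542.3 -67. ] [ 535. -120.  609.  -14.]
54 221 [547.9 -85.8] [ 540. -122.  617.  -42.]
66 531 [563.1 -87. ] [ 549. -117.  613.  -42.]
78 191 [575.9 -62.1] [562. -86. 603. -48.]
90 9 [574.7 -67.2] [570. -70. 582. -66.]
102 11 [571.5 -69.6] [569. -77. 579. -67.]
114 9 [572.7 -69.6] [570. -74. 581. -68.]
126 12 [572.8 -71.3] [568. -80. 581. -69.]
138 9 [572.4 -71.7] [569. -75. 578. -70.]
150 12 [570.8 -74.5] [568. -82. 581. -72.]
162 12 [571.7 -74.3] [568. -78. 578. -73.]
174 12 [570.8 -76.3] [567. -83. 580. -74.]
186 14 [570.2 -77.7] [567. -85. 578. -75.]
198 60 [573.4 -83.8] [567. -92. 581. -77.]
pebbles [(0.59, [627.0, 8.0, 17.0]), (0.49, [585.0, -18.0, 45.0])]
scene zmax 201.8589476764044
30 150 [605.3 -83.7] [ 548. -123.  622.  -43.]
42 189 [607.  -89.4] [ 546. -125.  623.  -45.]
54 236 [601.9 -93.1] [ 551. -124.  622.  -43.]
66 372 [593.1 -90.6] [ 556. -120.  636.  -41.]
78 180 [586.3 -69.3] [566. -94. 611. -51.]
90 37 [583.3 -73.5] [578. -82. 587. -67.]
102 39 [583.1 -75.2] [577. -83. 588. -69.]
114 39 [582.1 -76.9] [576. -85. 586. -71.]
126 38 [582.5 -78.7] [577. -85. 586. -71.]
138 39 [581.8 -80.3] [579. -86. 585. -72.]
150 43 [581.3 -80.2] [576. -88. 585. -74.]
162 41 [581.1 -81.9] [578. -90. 584. -76.]
174 43 [580.8 -81.7] [575. -91. 584. -76.]
186 41 [580.5 -85.1] [575. -91. 584. -77.]
198 45 [578.  -84.9] [572. -92. 582. -79.]
pebbles [(0.19, [744.0, -72.0, 31.0])]
t 40.83 pos [600.5 169.1 454.4] rot [ 3.142 -0.     1.23 ] F [0.3 0.1 0.1] gap 37.6 0.0 j [0.22 0.44 1.22 0.   1.48 0.56]
```

```bash
python3 -m creep '{"slide":[[-0.5,-4.3,0],[-0.5,-4.3,0],[-0.5,-4.3,0],[-0.5,-4.3,0],[-0.4,-4.3,0],[-0.35,-3.8,0],[0,0,0],[0,0,0]],"turn":[0,0,0,0,0,0,0,0],"claw":[0.4,0.4,0.4,0.4,0.4,0.4,0.4,0.4]}' 10
```

```text
clock: 41.82
eef_pos: [572.9, -82.9, 454.3]
eef_rot: [3.142, -0.0, 1.231]
wrist_force: [-0.4, 0.1, -0.5]
finger_gap: 37.7
finger_force: 0.0
```

```bash
python3 -m creep '{"slide":[[0,-0.1,-4],[0,0,-4],[0,0,-3],[0,0,-1.2],[0,0,0],[0,0,0],[0,0,0],[0,0,0]],"turn":[0,0,0,0,0,0,0,0],"claw":[0.4,0.4,0.4,0.4,0.4,0,0,0]}' 10
python3 tilt.py
```

```text
clock: 42.82
eef_pos: [573.0, -84.3, 333.1]
eef_rot: [3.14, -0.0, 1.231]
wrist_force: [-0.6, -0.3, 2.4]
finger_gap: 15.7
finger_force: 10.0
handle n 225 tilt deg 67.11505107777319 cup lo/hi [ -34.  -41. -139.] [ 69.  37. -88.] min world z 14.007917376966759
t 42.88 pos [573.  -84.3 333. ] rot [ 3.14  -0.     1.231] F [ 0.2 -0.7  3.9] gap 15.8 10.0 j [-0.21  0.43  1.52 -0.    1.19  0.13]
scene bowl [array([603.17,  -7.04]), np.float64(-1.76)]
```

```bash
sed -i 's/(L\[:,2\]>-76)/(L[:,2]>-62)/' tilt.py
python3 -m creep '{"slide":[[0,0,0.4],[0,0,0.4],[0.25,0.7,0],[0.25,0.7,0],[0.25,0.7,0],[0.25,0.7,0],[0.25,0.7,0],[0,0,0]],"turn":[0,0,0,0,0,0,0,0],"claw":[0,0,0,0,0,0,0,0]}' 10
python3 tilt.py
```

```text
clock: 43.92
eef_pos: [585.5, -48.7, 340.3]
eef_rot: [3.142, -0.0, 1.231]
wrist_force: [-0.0, -0.6, 0.4]
finger_gap: 16.0
finger_force: 10.0
handle n 119 tilt deg 95.89850688351508 cup lo/hi [ -63.  -46. -146.] [ 69.  39. -88.] min world z 13.899923342600573
t 43.98 pos [585.5 -48.9 340.2] rot [ 3.142 -0.     1.231] F [0.2 0.2 0.2] gap 15.8 10.0 j [-0.15  0.44  1.48  0.    1.22  0.19]
scene bowl [array([603.76,  -7.4 ]), np.float64(-1.71)]
```

```bash
python3 -m creep '{"slide":[[0.2,0.5,0],[0.17,0.47,0],[0,0,0],[0,0,0.6],[0,0,1],[0,0,1],[0,0,1],[0,0,1]],"turn":[0,0,0,0,0,0,0,0],"claw":[0,0,0,0,0,0,0,0]}' 12
python3 tilt.py
```

```text
clock: 45.02
eef_pos: [589.1, -39.5, 387.1]
eef_rot: [3.141, -0.0, 1.231]
wrist_force: [0.2, -0.9, -0.8]
finger_gap: 15.7
finger_force: 12.0
handle n 124 tilt deg 100.42870400633613 cup lo/hi [ -73.  -46. -193.] [ 69.  40. -89.] min world z 14.384580293794357
t 45.08 pos [589.2 -39.5 388.4] rot [ 3.14  -0.     1.231] F [-0.1  0.1 -0.9] gap 15.7 12.0 j [-0.13  0.4   1.42 -0.    1.32  0.21]
scene bowl [array([604.09,  -3.43]), np.float64(0.51)]
```

Held at 100°. Now over the rim and in.

```bash
python3 -m creep '{"slide":[[0,0,0.7],[0,0,0.7],[0,0,0.6],[0,0,0.5],[0.13,0.38,0.3],[0.17,0.47,0],[0.17,0.47,0],[0.17,0.47,0]],"turn":[0,0,0,0,0,0,0,0],"claw":[0,0,0,0,0,0,0,0]}' 20
python3 -m creep '{"slide":[[0.17,0.47,0],[0.17,0.47,-0.3],[0.17,0.47,-0.3],[0,0,-0.4],[0,0,0],[0,0,0]],"turn":[0,0,0,0,0,0],"claw":[0,0,0,0,0,0]}' 15
python3 tilt.py
python3 - <<'E'
from h import *
for c in('top','scene'):
    p,d=shot(c,c+'8.png')
    print(c,[(round(r['score'],2),np.round(r['position']).tolist(),np.round(np.median(pts(c,d,r['mask']),0)).tolist()) for r in manip.cut_out('pebble0',c) if (r['mask']&(d>0)).any()])
E
```

```text
clock: 46.12
eef_pos: [595.7, -21.2, 414.0]
eef_rot: [-3.141, 0.0, 1.231]
wrist_force: [0.4, -1.1, -0.2]
finger_gap: 15.6
finger_force: 20.0
clock: 46.88
eef_pos: [600.6, -7.4, 405.0]
eef_rot: [3.14, -0.001, 1.231]
wrist_force: [-0.5, 1.8, 4.7]
finger_gap: 15.7
finger_force: 15.0
handle n 135 tilt deg 100.53808461342419 cup lo/hi [ -73.  -46. -212.] [ 55.  39. -89.] min world z 13.29974365710865
t 46.92 pos [600.6  -7.4 405. ] rot [ 3.140e+00 -1.000e-03  1.231e+00] F [-0.6  2.   5.6] gap 15.9 15.0 j [-0.07  0.41  1.37  0.    1.36  0.27]
scene bowl [array([605.1,  -2.7]), np.float64(0.6)]
top []
scene []
```

```bash
python3 -m creep '{"slide":[[0,0,0.3],[0.2,0.56,0],[0.2,0.56,0],[0.2,0.56,0],[0.2,0.56,0],[0,0,0]],"turn":[0,0,0,0,0,0],"claw":[0,0,0,0,0,0]}' 12
python3 tilt.py
```

```text
clock: 47.92
eef_pos: [608.7, 15.4, 407.1]
eef_rot: [-3.141, 0.0, 1.231]
wrist_force: [-0.5, -0.0, -1.1]
finger_gap: 15.8
finger_force: 12.0
handle n 134 tilt deg 100.46703752752914 cup lo/hi [ -73.  -47. -213.] [ 32.  38. -89.] min world z 13.94807681645176
t 47.98 pos [608.7  15.1 407.2] rot [-3.141  0.     1.231] F [-0.2 -0.  -0.7] gap 16.0 12.0 j [-0.04  0.43  1.34 -0.    1.37  0.3 ]
scene bowl [array([604.56,  -3.15]), np.float64(0.6)]
```

```bash
python3 -m creep '{"slide":[[0,0,0.5],[0,0,0.5],[0,0,1],[0,0,1.5],[-1,-2.8,1],[-1.4,-4,0],[-1.4,-4,0],[0,0,0]],"turn":[0,0,0,0,0,0,0,0],"claw":[0,0,0,0,0,0,0,0]}' 20
python3 tilt.py
python3 - <<'E'
from fit import *
for c in('top','scene'):
    p,d=shot(c,c+'8.png')
    print(c,[(round(r['score'],2),np.round(r['position']).tolist(),np.round(np.median(pts(c,d,r['mask']),0)).tolist()) for r in manip.cut_out('pebble0',c) if (r['mask']&(d>0)).any()])
    im=p.astype(int);m=(im[...,0]>im[...,1]*1.7)&(im[...,0]>im[...,2]*1.7)&(im[...,0]>60)
    n,l,stt,cen=cv2.connectedComponentsWithStats(m.astype(np.uint8))
    for i in range(1,n):
        if 4<=stt[i,4]<300: print(' red',cen[i].round(),stt[i,4],np.round(np.median(pts(c,d,l==i),0)))
a=cv2.imread('pics/top8.png')[200:330,280:460];b=cv2.imread('pics/scene8.png')[180:340,220:400]
a=cv2.resize(a,(540,390),interpolation=2)
cv2.imwrite('pics/c8.png',np.hstack([cv2.resize(a,(400,289)),cv2.resize(b,(400,356))[:289]]))
E
```

```text
clock: 49.02
eef_pos: [569.9, -95.2, 453.5]
eef_rot: [3.14, 0.0, 1.228]
wrist_force: [0.2, 0.8, -1.3]
finger_gap: 15.8
finger_force: 20.0
handle n 140 tilt deg 99.81939869339138 cup lo/hi [ -76.  -42. -250.] [ 69.  39. -88.] min world z 23.166481806304546
t 49.08 pos [570.3 -93.9 453.3] rot [ 3.141 -0.     1.229] F [-0.   0.8  0. ] gap 15.9 20.0 j [-0.23  0.33  1.37  0.    1.44  0.12]
scene bowl [array([604.24,  -2.27]), np.float64(-2.95)]
top [(0.55, [330.0, 254.0], [627.0, 7.0, 16.0]), (0.46, [338.0, 272.0], [585.0, -18.0, 43.0])]
 red [265. 153.] 5 [846. 187.  14.]
 red [335. 255.] 53 [630.  -0.  18.]
 red [341. 274.] 36 [585. -18.  44.]
scene [(0.7, [162.0, 306.0], [782.0, -280.0, 182.0])]
 red [313. 292.] 11 [590. -17.  47.]
```

View pics/c8.png

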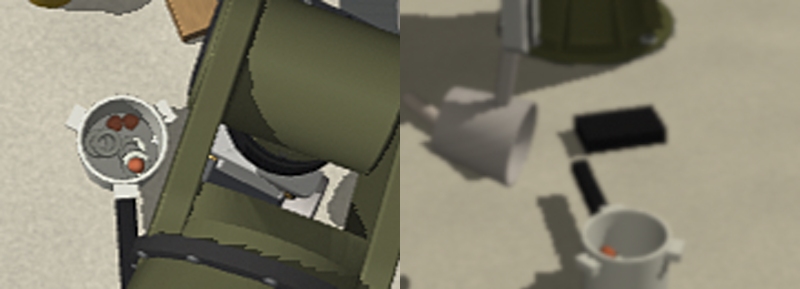

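All three pebbles are in the bowl, at (115,122), (130,120) and (135,163). Now I'll carry the empty scoop back to the coaster and measure it on the way.

```bash
python3 -m creep '{"slide":[[0,2,0],[0,4.5,0],[0,4.5,0],[0,4.5,0],[0,4.5,0],[0,4.5,0],[0,4.5,0],[0,2,0]],"turn":[0,0,0,0,0,0,0,0],"claw":[0,0,0,0,0,0,0,0]}' 30
python3 - <<'E'
from fit import *
for c in('top','scene'):
    p,d=shot(c)
    P=pts(c,d,np.ones(d.shape,bool)).reshape(-1,3)
    r=manip.cut_out('coaster',c)
    for q in r[:2]:
        m=q['mask'];X=pts(c,d,m);X=X[(X[:,2]>-3)&(X[:,2]<12)]
        cc,rad=cv2.minEnclosingCircle(X[:,:2].astype(np.float32));print(c,round(q['score'],2),len(X),np.round(cc,1),round(rad,1),np.round((np.percentile(X,1,0)+np.percentile(X,99,0))/2,1),np.round(np.ptp(X,axis=0)))
E
python3 tilt.py
```

```text
clock: 50.32
eef_pos: [569.8, 220.1, 452.1]
eef_rot: [-3.141, -0.0, 1.234]
wrist_force: [0.6, -0.9, -1.9]
finger_gap: 15.6
finger_force: 30.0
top 0.36 291 [555.7 -11.4] 105.1 [599.9  -3.6   5.8] [202.  75.  13.]
top 0.18 482 [ 730.3 -348.5] 176.1 [ 701.1 -326.2    5.1] [281. 324.  15.]
scene 0.72 1090 [524.6 361.6] 62.9 [523.9 355.5   4.5] [120. 115.  11.]
scene 0.62 94 [571.1  14.1] 77.4 [578.3   6.6   7.4] [141.  99.  10.]
handle n 139 tilt deg 99.52298672611076 cup lo/hi [ -78.  -41. -142.] [ -2. -17. -88.] min world z 129.99839061744888
t 50.58 pos [570.6 216.3 452.3] rot [-3.142  0.     1.23 ] F [-0.1  0.2 -0.9] gap 15.6 30.0 j [ 0.3   0.41  1.27 -0.    1.47  0.64]
scene bowl [array([604.32,  -2.4 ]), np.float64(-2.97)]
```

```bash
python3 -m creep '{"slide":[[-0.7,4.7,0],[-0.7,4.7,0],[-0.8,4.7,0],[-0.8,4.7,0],[0,0,-4],[0,0,-3],[0,0,-1],[0,0,0]],"turn":[0,0,0,0,0,0,0,0],"claw":[0,0,0,0,0,0,0,0]}' 20
python3 -m creep '{"slide":[[0,0,0],[0,0,0],[0,0,0],[0,0,0]],"turn":[0,0,0,0],"claw":[0,0,0,0]}' 4
python3 tilt.py
```

```text
clock: 51.62
eef_pos: [541.0, 404.3, 372.7]
eef_rot: [3.141, -0.0, 1.23]
wrist_force: [0.9, -0.9, -1.1]
finger_gap: 15.4
finger_force: 20.0
clock: 52.12
eef_pos: [540.6, 404.9, 372.5]
eef_rot: [3.141, -0.0, 1.231]
wrist_force: [-0.9, 0.0, -0.3]
finger_gap: 16.0
finger_force: 4.0
handle n 126 tilt deg 99.32915157550987 cup lo/hi [ -81.  -41. -141.] [ -2.  21. -88.] min world z 51.188681451112785
t 52.17 pos [540.6 404.9 372.4] rot [ 3.142 -0.     1.231] F [ 0.  -0.7 -1.7] gap 15.7 4.0 j [ 0.59  0.61  1.15 -0.    1.38  0.93]
scene bowl [array([604.37,  -2.59]), np.float64(-2.96)]
```

```bash
python3 -m creep '{"slide":[[-0.5,-1.4,0],[-0.5,-1.4,0],[0,0,-1.5],[0,0,-1.2],[0,0,-0.4],[0,0,0]],"turn":[0,0,0,0,0,0],"claw":[0,0,0,0,0,0]}' 8
python3 -m creep '{"slide":[[0,0,-0.3],[0,0,0]],"turn":[0,0],"claw":[0,0]}' 8
```

```text
clock: 52.98
eef_pos: [530.6, 377.4, 340.9]
eef_rot: [-3.141, 0.0, 1.231]
wrist_force: [-0.4, -0.2, 1.6]
finger_gap: 16.2
finger_force: 8.0
clock: 53.22
eef_pos: [530.7, 377.4, 339.3]
eef_rot: [3.14, -0.002, 1.231]
wrist_force: [-0.8, 1.5, 8.8]
finger_gap: 15.8
finger_force: 8.0
```

```bash
python3 -m creep '{"slide":[[-0.27,-0.75,0],[-0.27,-0.75,0],[-0.27,-0.75,-0.1],[-0.27,-0.75,-0.1],[-0.27,-0.75,-0.2],[-0.27,-0.75,-0.1],[0,0,0]],"turn":[0,0,0,0,0,0,0],"claw":[0,0,0,0,0,0,0]}' 8
python3 tilt.py
```

```text
clock: 54.1
eef_pos: [514.3, 331.4, 333.0]
eef_rot: [-3.141, 0.001, 1.23]
wrist_force: [0.8, 0.7, -1.1]
finger_gap: 15.7
finger_force: 8.0
handle n 108 tilt deg 85.19013445880448 cup lo/hi [ -43.  -41. -138.] [ 32. -19. -88.] min world z 15.355858980207358
t 54.15 pos [514.4 331.6 333. ] rot [-3.141e+00  1.000e-03  1.231e+00] F [ 0.3  0.5 -2.2] gap 15.7 8.0 j [ 0.51  0.5   1.41 -0.    1.23  0.85]
scene bowl [array([604.36,  -2.45]), np.float64(-2.96)]
```

```bash
python3 -m creep '{"slide":[[0,0,1.5],[0.8,2.25,0.5],[0.8,2.25,0],[0.8,2.25,0],[0.8,2.25,0],[0,0,-0.8],[0,0,-0.8],[0,0,0]],"turn":[0,0,0,0,0,0,0,0],"claw":[0,0,0,0,0,0,0,0]}' 8
python3 -m creep '{"slide":[[0,0,-0.4],[0,0,0]],"turn":[0,0],"claw":[0,0]}' 8
```

```text
clock: 55.2
eef_pos: [546.3, 421.3, 336.6]
eef_rot: [-3.141, 0.001, 1.23]
wrist_force: [1.3, 0.4, -0.5]
finger_gap: 15.7
finger_force: 8.0
clock: 55.45
eef_pos: [546.4, 421.7, 333.2]
eef_rot: [-3.141, 0.0, 1.231]
wrist_force: [0.7, 0.1, -0.9]
finger_gap: 15.9
finger_force: 8.0
```

```bash
python3 -m creep '{"slide":[[0,0,-0.3],[0,0,0]],"turn":[0,0],"claw":[0,0]}' 8
python3 -m creep '{"slide":[[0,0,-0.2],[0,0,0]],"turn":[0,0],"claw":[0,0]}' 8
```

```text
clock: 55.7
eef_pos: [546.5, 422.0, 331.5]
eef_rot: [3.14, -0.002, 1.231]
wrist_force: [-0.8, -0.0, 4.6]
finger_gap: 15.9
finger_force: 8.0
clock: 55.95
eef_pos: [546.5, 422.1, 330.5]
eef_rot: [3.14, -0.004, 1.231]
wrist_force: [0.7, 2.2, 10.1]
finger_gap: 15.8
finger_force: 8.0
```

```bash
python3 -m creep '{"slide":[[-0.27,-0.75,0],[-0.27,-0.75,0],[-0.27,-0.75,0],[-0.27,-0.75,0],[-0.27,-0.75,0],[0,0,0]],"turn":[0,0,0,0,0,0],"claw":[0,0,0,0,0,0]}' 8
python3 tilt.py
```

```text
clock: 56.7
eef_pos: [532.9, 384.0, 329.2]
eef_rot: [3.141, -0.001, 1.23]
wrist_force: [0.1, -0.3, 6.2]
finger_gap: 15.9
finger_force: 8.0
handle n 168 tilt deg 55.125113000419226 cup lo/hi [ -14.  -41. -130.] [ 66. -20. -88.] min world z 18.787544763080888
t 56.75 pos [533.  384.2 329.2] rot [ 3.141e+00 -1.000e-03  1.231e+00] F [0.4 0.2 6.7] gap 15.4 8.0 j [ 0.57  0.6   1.27 -0.    1.27  0.91]
scene bowl [array([604.67,  -2.43]), np.float64(-2.96)]
```

```bash
python3 -m creep '{"slide":[[-0.44,-1.22,-0.1],[-0.44,-1.22,-0.15],[-0.43,-1.2,-0.35],[-0.43,-1.2,-0.35],[0,0,0]],"turn":[0,0,0,0,0],"claw":[0,0,0,0,0]}' 7
python3 tilt.py
```

```text
clock: 57.42
eef_pos: [515.4, 335.2, 318.5]
eef_rot: [-3.141, 0.001, 1.23]
wrist_force: [-0.4, 1.2, 1.4]
finger_gap: 15.8
finger_force: 7.0
handle n 173 tilt deg 89.53657379757927 cup lo/hi [  25.  -38. -122.] [ 69. -22. -88.] min world z 16.986190586574196
t 57.48 pos [515.5 335.7 318.7] rot [-3.141  0.     1.23 ] F [-0.1 -0.5  0.8] gap 15.7 7.0 j [ 0.52  0.52  1.42 -0.    1.2   0.86]
scene bowl [array([604.5 ,  -2.42]), np.float64(-2.96)]
```

```bash
python3 -m creep '{"slide":[[-0.4,-1.12,-0.58],[-0.4,-1.12,-0.58],[-0.36,-1.0,-0.77],[-0.36,-1.0,-0.77],[0,0,0]],"turn":[0,0,0,0,0],"claw":[0,0,0,0,0]}' 7
cat > sc2.py <<'E'
from fit import *
st();s=manip.read_state();e=np.array(s['eef_pos']);u=np.array([np.cos(1.23),np.sin(1.23)])
for c in('top','scene'):
    P=full(c);N=near(P,(530,370),85,9,140);L=(N[:,:2]-[524,356.5])@u
    for z in range(12,136,12):
        q=L[abs(N[:,2]-z)<6]
        if len(q)>8:print(c,z,len(q),np.round(np.percentile(q,[3,97])),end=' ')
    print()
E
python3 sc2.py
```

```text
clock: 58.15
eef_pos: [500.1, 292.8, 291.3]
eef_rot: [-3.141, 0.001, 1.23]
wrist_force: [-0.7, -2.5, 4.4]
finger_gap: 15.8
finger_force: 7.0
t 58.15 pos [500.1 292.8 291.3] rot [-3.141e+00  1.000e-03  1.230e+00] F [-0.7 -2.5  4.4] gap 15.8 7.0 j [ 0.47  0.48  1.55 -0.    1.11  0.81]

scene 12 9 [-29.  44.] scene 24 45 [ 5. 43.] scene 36 100 [-9. 48.] scene 48 217 [-16.  73.] scene 60 321 [-10.  80.] scene 72 269 [-2. 66.] scene 84 185 [ 3. 54.] scene 96 175 [-61.  39.] scene 108 114 [-66.  26.] scene 120 76 [-67. -17.] scene 132 75 [-66. -32.]
```

```bash
python3 -m creep '{"slide":[[-0.32,-0.9,-0.8],[-0.3,-0.85,-0.95],[-0.28,-0.8,-1.0],[-0.25,-0.7,-1.05],[0,0,0]],"turn":[0,0,0,0,0],"claw":[0,0,0,0,0]}' 6
python3 sc2.py
```

```text
clock: 58.88
eef_pos: [488.6, 260.8, 252.7]
eef_rot: [-3.14, 0.001, 1.23]
wrist_force: [0.5, -0.7, 1.2]
finger_gap: 15.6
finger_force: 6.0
t 58.88 pos [488.6 260.8 252.7] rot [-3.14e+00  1.00e-03  1.23e+00] F [ 0.5 -0.7  1.2] gap 15.6 6.0 j [0.42 0.48 1.65 0.   1.01 0.76]
top 36 40 [33. 52.] top 48 78 [31. 58.] top 60 112 [35. 63.] top 72 121 [14. 68.] top 84 32 [ 7. 53.] top 96 14 [ 6. 25.] 
scene 12 23 [ 4. 56.] scene 24 88 [-23.  38.] scene 36 136 [-24.  39.] scene 48 174 [-21.  49.] scene 60 283 [-17.  58.] scene 72 332 [-15.  64.] scene 84 293 [-44.  45.] scene 96 176 [-66.  18.] scene 108 14 [-69. -59.]
```

```bash
python3 -m creep '{"slide":[[-0.13,-0.35,-0.9],[-0.1,-0.25,-0.9],[0,0,0],[0,0,0]],"turn":[0,0,0,0],"claw":[0,0,0,0]}' 5
python3 sc2.py
```

```text
clock: 59.48
eef_pos: [486.6, 255.2, 235.8]
eef_rot: [3.142, -0.0, 1.231]
wrist_force: [0.5, 0.3, -0.3]
finger_gap: 15.5
finger_force: 5.0
t 59.48 pos [486.6 255.2 235.8] rot [ 3.142 -0.     1.231] F [ 0.5  0.3 -0.3] gap 15.5 5.0 j [0.42 0.5  1.67 0.   0.97 0.76]
top 12 27 [23. 51.] top 24 52 [30. 49.] top 36 77 [29. 51.] top 48 102 [28. 56.] top 60 114 [ 5. 61.] top 72 146 [ 3. 64.] top 84 60 [-3. 59.] top 96 11 [-3. 13.] 
scene 12 35 [-33.  35.] scene 24 112 [-22.  38.] scene 36 133 [-21.  41.] scene 48 188 [-19.  47.] scene 60 279 [-17.  54.] scene 72 387 [-43.  60.] scene 84 330 [-66.  46.] scene 96 51 [-67.   8.]
```

```bash
python3 -m creep '{"slide":[[-0.05,-0.15,-0.6],[-0.05,-0.15,-0.6],[0,0,0],[0,0,0]],"turn":[0,0,0,0],"claw":[0,0,0,0]}' 5
python3 sc2.py
```

```text
clock: 60.08
eef_pos: [485.5, 252.1, 223.8]
eef_rot: [-3.142, -0.0, 1.231]
wrist_force: [-0.6, -0.3, -0.3]
finger_gap: 15.7
finger_force: 5.0
t 60.08 pos [485.5 252.1 223.8] rot [-3.142 -0.     1.231] F [-0.6 -0.3 -0.3] gap 15.7 5.0 j [0.41 0.51 1.69 0.   0.94 0.75]
top 12 77 [22. 44.] top 24 70 [28. 49.] top 36 81 [12. 51.] top 48 95 [ 1. 54.] top 60 120 [-1. 58.] top 72 148 [-4. 62.] top 84 84 [-8. 60.] 
scene 12 56 [-18.  38.] scene 24 116 [-20.  40.] scene 36 130 [-20.  42.] scene 48 203 [-18.  47.] scene 60 288 [-26.  52.] scene 72 440 [-62.  57.] scene 84 254 [-65.  52.] scene 96 15 [-17.  -8.]
```

```bash
python3 -m creep '{"slide":[[0,0,-0.5],[0,0,-0.3],[0,0,0]],"turn":[0,0,0],"claw":[0,0,0]}' 5
cat > rim.py <<'E'
from fit import *
st()
for c in('top','scene'):
    P=full(c);N=near(P,(533,378),70,66,100);N=N[N[:,2]>66]
    C=near(P,(531,375),48,68,100)
    # rim plane: highest points per angular sector
    a=np.arctan2(C[:,1]-375,C[:,0]-531)
    T=[]
    for k in range(12):
        q=C[(a>-np.pi+k*np.pi/6)&(a<-np.pi+(k+1)*np.pi/6)]
        if len(q)>3:T.append(q[np.argsort(q[:,2])[-4:]].mean(0))
    T=np.array(T);cc=circ(T,39.7);A=np.c_[T[:,:2]-cc,np.ones(len(T))];k=np.linalg.lstsq(A,T[:,2],rcond=None)[0]
    print(c,'rim centre',np.round(cc,1),'z',round(k[2],1),'tilt deg',np.degrees(np.arctan(k[:2])).round(1),len(T))
E
python3 rim.py
```

```text
clock: 60.55
eef_pos: [485.5, 252.1, 215.4]
eef_rot: [-3.141, 0.0, 1.231]
wrist_force: [0.4, -0.5, 0.3]
finger_gap: 15.5
finger_force: 5.0
t 60.55 pos [485.5 252.1 215.4] rot [-3.141  0.     1.231] F [ 0.4 -0.5  0.3] gap 15.5 5.0 j [0.41 0.52 1.69 0.   0.93 0.75]
top rim centre [528.4 376.9] z 82.5 tilt deg [ 2.  -5.1] 8
scene rim centre [531.1 376.5] z 83.9 tilt deg [-1.3 -6.1] 12
```

```bash
python3 -m creep '{"slide":[[0,0,0],[0,0,0],[0,0,0.9],[0,0,0.9],[0,0,0],[0,0,0],[0,0,0]],"turn":[0,0,0,0,0,0,0],"claw":[0.3,0.3,0.3,0.3,0,0,0]}' 5
python3 rim.py
```

```text
clock: 61.52
eef_pos: [485.5, 252.0, 233.6]
eef_rot: [-3.141, 0.0, 1.231]
wrist_force: [0.4, -0.7, 1.0]
finger_gap: 15.9
finger_force: 5.0
t 61.52 pos [485.5 252.  233.6] rot [-3.141  0.     1.231] F [ 0.4 -0.7  1. ] gap 15.9 5.0 j [ 0.41  0.5   1.68 -0.    0.96  0.75]
top rim centre [527.1 369.1] z 80.2 tilt deg [1.1 1.4] 7
scene rim centre [530.3 368. ] z 81.3 tilt deg [ 0.1 -0.6] 12
```

```bash
python3 -m creep '{"slide":[[-0.15,-0.4,0],[-0.15,-0.4,0],[-0.1,-0.3,0],[0,0,0],[0,0,0],[0,0,0]],"turn":[0,0,0,0,0,0],"claw":[0,0,0,0,0.3,0.3]}' 15
python3 -m creep '{"slide":[[0,0,3],[0,0,4],[0,0,4],[-2,-5,2],[-2,-5,0],[0,-5,0],[0,0,0]],"turn":[0,0,0,0,0,0,0],"claw":[0.3,0.3,0.4,0.4,0.4,0.4,0.4]}' 15
python3 rim.py
python3 - <<'E'
from fit import *
p,d=shot('top')
print('coaster',[(round(r['score'],2),np.round(r['position']),np.round(np.percentile(pts('top',d,r['mask']),[2,98],0)).tolist()) for r in manip.cut_out('coaster','top')[:1]])
print('pebbles',[(round(r['score'],2),np.round(np.median(pts('top',d,r['mask']),0)).tolist()) for r in manip.cut_out('pebble0','top')])
m=near(pts('top',d,np.ones(d.shape,bool)),(527,357),22,0,60);print('scoop inside z',np.percentile(m[:,2],[2,50,90,98]))
i=p.astype(int);rd=(i[...,0]>i[...,1]*1.7)&(i[...,0]>i[...,2]*1.7)&(i[...,0]>60);n,l,s,c=cv2.connectedComponentsWithStats(rd.astype(np.uint8))
print([(c[k].round().tolist(),int(s[k,4])) for k in range(1,n) if 4<=s[k,4]<300])
P=pts('top',d,np.ones(d.shape,bool));b=bowl(P);print('bowl',b[:2]);P=full('scene');b=bowl(P);print('bowl scene',b[:2]);N=near(P,b[0],33,45,120);print(N[:,2].max())
E
```

```text
clock: 62.38
eef_pos: [481.5, 241.2, 233.7]
eef_rot: [-3.142, -0.0, 1.231]
wrist_force: [-0.4, -0.1, -0.0]
finger_gap: 28.1
finger_force: 0.0
clock: 63.25
eef_pos: [441.4, 89.0, 364.1]
eef_rot: [3.141, -0.0, 1.227]
wrist_force: [-0.0, 0.2, 1.2]
finger_gap: 37.4
finger_force: 0.0
t 63.25 pos [441.4  89.  364.1] rot [ 3.141 -0.     1.227] F [-0.   0.2  1.2] gap 37.4 0.0 j [ 0.12  0.12  1.84 -0.    1.18  0.46]
top rim centre [523.6 357.2] z 81.0 tilt deg [-0.2 -1. ] 9
scene rim centre [524.  356.9] z 79.7 tilt deg [-0.6  1.2] 10
coaster [(0.72, array([180., 281.]), [[474.0, 305.0, -1.0], [579.0, 381.0, 9.0]])]
pebbles [(0.57, [630.0, -7.0, 17.0]), (0.49, [628.0, 8.0, 18.0]), (0.38, [584.0, -18.0, 44.0])]
scoop inside z [ 4.32286668  8.16466614 10.61335975 11.83792957]
[([258.0, 158.0], 4), ([335.0, 255.0], 54), ([341.0, 274.0], 36)]
bowl (array([602.97084714,  -1.098012  ]), np.float64(-2.954872202910873))
bowl scene (array([604.43706856,  -2.74111863]), np.float64(-2.962605491861096))
49.39317050629904
```

The scoop is upright, centred on the coaster and empty, and all three pebbles and four rings are in the bowl. Now the bowl handle.

```bash
python3 -m creep '{"slide":[[0.4,-1.9,0],[0.4,-1.9,0],[0.4,-1.9,0],[0.4,-1.9,0],[0.4,-2,0],[0.4,-2,0],[0,0,-2],[0,0,0]],"turn":[-0.149,-0.149,-0.149,-0.149,-0.149,-0.149,-0.146,0],"claw":[0.45,0.45,0.45,0.45,0.45,0.45,0.45,0.45]}' 30
python3 - <<'E'
from fit import *
st()
for c in('top','scene'):
    P=full(c);b,a,R,H=bowl(P,(603,-2));print(c,b,a)
    r=(H[:,:2]-b);r=r[np.hypot(*r.T)<110] ;print(len(r),np.arctan2(*np.median(r,0)[::-1]))
E
```

```text
clock: 64.55
eef_pos: [465.5, -24.4, 342.7]
eef_rot: [-3.141, 0.002, 0.192]
wrist_force: [-0.8, -0.0, 0.8]
finger_gap: 41.8
finger_force: 0.0
t 64.55 pos [465.5 -24.4 342.7] rot [-3.141e+00  2.000e-03  1.920e-01] F [-0.8 -0.   0.8] gap 41.8 0.0 j [-0.13  0.18  1.82  0.    1.14  1.25]
top [603.22642817  -1.07179433] 0.41531891327849024
0 nan
scene [604.48154992  -2.28947176] -2.966626023907149
53 -2.9152945739588896
  return _methods._mean(a, axis=axis, dtype=dtype,
  ret = um.true_divide(
```

```bash
python3 -m creep '{"slide":[[0,-0.26,-3],[0,0,-4],[0,0,-3.5],[0,0,-1.8],[0,0,-0.5],[0,0,0],[0,0,0],[0,0,0]],"turn":[0,0,0,0,0,0,0,0],"claw":[0.45,0.45,0.45,0.45,0.45,0.45,0,0]}' 60
python3 -m creep '{"slide":[[0,0,0],[0,0,0],[0,0,0.5],[0,0,0.7],[0,0,0.8],[0,0,0]],"turn":[0,0,0,0,0,0],"claw":[0,0,0,0,0,0]}' 60
cat > bw.py <<'E'
from fit import *
import sys
st();s=manip.read_state();e=np.array(s['eef_pos']);w=s['eef_rot'][2];r=float(sys.argv[1]) if len(sys.argv)>1 else 140.
b0=e[:2]+r*np.array([np.cos(w),np.sin(w)]);z0=e[2]-214
print('expected bowl',b0.round(1),z0.round(1))
for c in('top','scene'):
    P=full(c);C=near(P,b0,46,z0+68,z0+92)
    if len(C)<40: print(c,'few',len(C));continue
    a=np.arctan2(C[:,1]-b0[1],C[:,0]-b0[0]);q=C[np.hypot(*(C[:,:2]-b0).T)>33]
    cc=circ(q,40);A=np.c_[q[:,:2]-b0,np.ones(len(q))]
    f=least_squares(lambda k:A@k-q[:,2],[0,0,z0+75],loss='soft_l1');u=np.array([np.cos(w),np.sin(w)])
    print(c,len(q),'rim c',cc.round(1),'rim z',f.x[2].round(1),'pitch along handle deg',np.degrees(f.x[:2]@u).round(1),'roll',np.degrees(f.x[:2]@[-u[1],u[0]]).round(1))
E
python3 bw.py
```

```text
clock: 65.65
eef_pos: [465.7, -27.5, 216.4]
eef_rot: [3.141, -0.001, 0.191]
wrist_force: [-0.3, -0.5, -0.6]
finger_gap: 25.1
finger_force: 0.0
clock: 66.4
eef_pos: [465.6, -27.5, 236.5]
eef_rot: [3.141, -0.001, 0.191]
wrist_force: [0.4, -0.5, -3.1]
finger_gap: 19.5
finger_force: 60.0
t 66.4 pos [465.6 -27.5 236.5] rot [ 3.141e+00 -1.000e-03  1.910e-01] F [ 0.4 -0.5 -3.1] gap 19.5 60.0 j [-0.14  0.34  1.91 -0.    0.89  1.24]
expected bowl [603.1  -1. ] 22.5
top 249 rim c [603.4  -1.3] rim z 93.1 pitch along handle deg -0.4 roll 0.0
scene 250 rim c [604.8  -2.7] rim z 93.7 pitch along handle deg -0.7 roll -0.1
```

```bash
python3 -m creep '{"slide":[[0,0,1.5],[0,0,2],[0,0,2],[0,0,1.5],[0.3,-1,0.5],[0.3,-1,0],[0.3,-1,0],[0.3,-1,0]],"turn":[0,0,-0.1,-0.13,-0.13,-0.13,-0.13,-0.13],"claw":[0,0,0,0,0,0,0,0]}' 60
python3 -m creep '{"slide":[[0.7,-2.6,0],[0.7,-2.6,0],[0.7,-2.6,0],[0.7,-2.6,0],[0.6,-2.2,0],[0.4,-1.5,0],[0,0,0],[0,0,0]],"turn":[-0.13,0,0,0,0,0,0,0],"claw":[0,0,0,0,0,0,0,0]}' 60
python3 bw.py
```

```text
clock: 67.5
eef_pos: [477.5, -67.8, 311.6]
eef_rot: [-3.141, -0.0, -0.564]
wrist_force: [-0.4, 0.8, -3.3]
finger_gap: 19.4
finger_force: 60.0
clock: 68.5
eef_pos: [515.4, -207.9, 310.8]
eef_rot: [-3.142, 0.0, -0.689]
wrist_force: [-0.5, 0.1, -3.9]
finger_gap: 19.2
finger_force: 60.0
t 68.5 pos [ 515.4 -207.9  310.8] rot [-3.142  0.    -0.689] F [-0.5  0.1 -3.9] gap 19.2 60.0 j [-0.45  0.41  1.61  0.    1.13  1.81]
expected bowl [ 623.5 -296.9] 96.8
top few 0
scene 68 rim c [ 625.4 -298.3] rim z 163.4 pitch along handle deg 0.8 roll 6.4
```

```bash
python3 -m creep '{"slide":[[0,-0.08,0.8],[0,0,1],[0,0,0.8],[0,0,0.5],[0,0,0]],"turn":[0,0,0,0,0],"claw":[0,0,0,0,0]}' 60
python3 -m creep '{"slide":[[0,0,0.5],[0,0,0.5],[0,0,0]],"turn":[0,0,0],"claw":[0,0,0]}' 60
```

```text
clock: 69.22
eef_pos: [515.5, -209.3, 342.1]
eef_rot: [-3.141, -0.001, -0.689]
wrist_force: [-0.5, -0.2, -3.5]
finger_gap: 19.5
finger_force: 60.0
clock: 69.6
eef_pos: [515.6, -209.3, 352.3]
eef_rot: [-3.141, -0.001, -0.689]
wrist_force: [1.0, 0.9, -3.6]
finger_gap: 19.5
finger_force: 60.0
```

```bash
python3 -m creep '{"slide":[[0,0,0.4],[0,0,0.4],[0,0,0]],"turn":[0,0,0],"claw":[0,0,0]}' 60
python3 -m creep '{"slide":[[0,0,0.2],[0,0,0]],"turn":[0,0],"claw":[0,0]}' 60
python3 -m creep '{"slide":[[0,0,0.2],[0,0,0]],"turn":[0,0],"claw":[0,0]}' 60
```

```text
clock: 69.97
eef_pos: [515.5, -209.3, 360.2]
eef_rot: [-3.141, -0.001, -0.689]
wrist_force: [-0.3, -1.1, -3.0]
finger_gap: 19.2
finger_force: 60.0
clock: 70.22
eef_pos: [515.5, -209.3, 361.8]
eef_rot: [-3.142, -0.0, -0.689]
wrist_force: [0.5, 0.1, -3.5]
finger_gap: 19.5
finger_force: 60.0
clock: 70.47
eef_pos: [515.5, -209.3, 363.8]
eef_rot: [-3.142, -0.0, -0.689]
wrist_force: [0.3, -0.2, -3.9]
finger_gap: 19.6
finger_force: 60.0
```

```bash
python3 -m creep '{"slide":[[0,0,-0.3],[-0.83,-1.12,0],[-0.71,-1.21,0],[-0.59,-1.26,0],[0,0,0]],"turn":[0,0.1,0.1,0.1,0],"claw":[0,0,0,0,0]}' 60
```

```text
clock: 71.1
eef_pos: [494.0, -245.7, 360.6]
eef_rot: [3.141, 0.0, -0.391]
wrist_force: [-0.9, 0.8, -2.8]
finger_gap: 19.3
finger_force: 60.0
```

```bash
python3 -m creep '{"slide":[[-0.46,-1.32,0],[-0.33,-1.36,0],[-0.19,-1.38,0],[-0.05,-1.36,0],[0,0,0]],"turn":[0.1,0.1,0.1,0.1,0],"claw":[0,0,0,0,0]}' 60
```

```text
clock: 71.72
eef_pos: [484.0, -299.5, 360.5]
eef_rot: [3.142, 0.0, 0.008]
wrist_force: [1.0, 0.3, -4.2]
finger_gap: 19.5
finger_force: 60.0
```

```bash
python3 -m creep '{"slide":[[0.02,-0.7,0],[0.06,-0.7,0],[0,0,0]],"turn":[0.05,0.05,0],"claw":[0,0,0]}' 60
python3 -m creep '{"slide":[[0.02,-0.2,0],[0,0,0]],"turn":[0.015,0],"claw":[0,0]}' 60
python3 -c "
from h import *
print(manip.read_state()['moment'])"
```

```text
clock: 72.1
eef_pos: [484.9, -312.9, 360.6]
eef_rot: [-3.141, 0.0, 0.108]
wrist_force: [0.1, 0.3, -3.3]
finger_gap: 19.8
finger_force: 60.0
clock: 72.35
eef_pos: [485.0, -315.2, 360.8]
eef_rot: [-3.142, -0.0, 0.125]
wrist_force: [1.1, -0.5, -3.9]
finger_gap: 19.9
finger_force: 60.0
[-0.02370836  0.52840659  0.01433621]
```

```bash
python3 -m creep '{"slide":[[0.03,-0.25,0],[0,0,0]],"turn":[0.018,0],"claw":[0,0]}' 60
python3 -c "
from h import *
print(manip.read_state()['moment'])"
```

```text
clock: 72.6
eef_pos: [485.3, -318.0, 360.8]
eef_rot: [3.142, -0.0, 0.144]
wrist_force: [2.3, 0.2, -3.2]
finger_gap: 19.7
finger_force: 60.0
[ 0.02499334  0.33561494 -0.18470865]
```

```bash
python3 -m creep '{"slide":[[0.03,-0.25,0],[0,0,0]],"turn":[0.018,0],"claw":[0,0]}' 60
python3 - <<'E'
from fit import *
st();print(manip.read_state()['moment'])
for c in('scene','top'):
    P=full(c);N=near(P,(624,-298),220,165,200);N=N[(N[:,0]<624-100)&(N[:,0]>425)]
    print(c,'handle pts',len(N),np.round(np.median(N,0),1) if len(N) else '')
    B=near(P,(624,-298),52,120,185);print(' bowl wall pts',len(B),circ(B,42).round(1) if len(B)>10 else '', B[:,2].min() if len(B) else '')
    print(' ',[(round(r['score'],2),np.round(r['position'])) for r in manip.cut_out('bowl_handle',c)[:2]])
E
```

```text
clock: 72.85
eef_pos: [485.7, -319.9, 360.6]
eef_rot: [-3.139, -0.0, 0.162]
wrist_force: [0.5, 8.9, -2.1]
finger_gap: 19.3
finger_force: 60.2
t 72.85 pos [ 485.7 -319.9  360.6] rot [-3.139 -0.     0.162] F [ 0.5  8.9 -2.1] gap 19.3 60.2 j [-0.65  0.41  1.48  0.    1.25  0.76]
[ 1.28416802  0.37652645 -0.43045725]
scene handle pts 0 
 bowl wall pts 255 [ 622.8 -301.3] 142.9122500060546
  [(0.5, array([179., 268.]))]
top handle pts 42 [ 521.1 -307.   185.1]
 bowl wall pts 0  
  [(0.65, array([500., 309.]))]
```

```bash
python3 -m creep '{"slide":[[0,0.15,0],[0,0,-0.3],[0,0,0]],"turn":[-0.01,0,0],"claw":[0,0,0]}' 60
python3 -m creep '{"slide":[[0,0,-0.2],[0,0,0]],"turn":[0,0],"claw":[0,0]}' 60
```

```text
clock: 73.42
eef_pos: [485.7, -318.8, 358.0]
eef_rot: [3.142, -0.001, 0.152]
wrist_force: [1.9, 4.4, 1.2]
finger_gap: 19.3
finger_force: 60.1
clock: 73.68
eef_pos: [485.8, -318.8, 356.4]
eef_rot: [3.141, -0.002, 0.152]
wrist_force: [3.4, 5.4, 3.2]
finger_gap: 19.7
finger_force: 60.1
```

```bash
python3 -m creep '{"slide":[[0,0,-0.15],[0,0,0]],"turn":[0,0],"claw":[0,0]}' 60
python3 -c "
from h import *
st();print(manip.read_state()['moment'])"
```

```text
clock: 73.92
eef_pos: [485.8, -318.8, 355.2]
eef_rot: [3.141, -0.003, 0.152]
wrist_force: [2.8, 6.3, 5.2]
finger_gap: 19.4
finger_force: 60.0
t 73.92 pos [ 485.8 -318.8  355.2] rot [ 3.141e+00 -3.000e-03  1.520e-01] F [2.8 6.3 5.2] gap 19.4 60.0 j [-0.64  0.41  1.49  0.    1.24  0.77]
[ 1.130892   -0.78511804 -0.29287517]
```

```bash
python3 -m creep '{"slide":[[0,0.1,0.1],[0,0,0]],"turn":[-0.01,0],"claw":[0,0]}' 15
python3 -m creep '{"slide":[[0,0,0],[0,0,0],[0,0,0]],"turn":[0,0,0],"claw":[0,0,0]}' 4
python3 -m creep '{"slide":[[0,0,0],[0,0,0],[0,0,0],[0,0,0]],"turn":[0,0,0,0],"claw":[0.35,0.35,0.35,0.35]}' 4
```

```text
clock: 74.18
eef_pos: [485.5, -318.0, 355.2]
eef_rot: [3.141, 0.0, 0.142]
wrist_force: [2.3, 1.3, -1.2]
finger_gap: 20.0
finger_force: 15.0
clock: 74.55
eef_pos: [485.5, -318.0, 355.2]
eef_rot: [3.141, 0.0, 0.142]
wrist_force: [0.8, 0.7, -0.8]
finger_gap: 20.2
finger_force: 4.0
clock: 75.05
eef_pos: [485.5, -317.9, 355.2]
eef_rot: [3.142, 0.0, 0.142]
wrist_force: [0.3, -0.7, 0.3]
finger_gap: 32.5
finger_force: 0.0
```

```bash
python3 -m creep '{"slide":[[0,0,2],[0,0,4],[0,0,4],[-4,2,0],[-4,3,0],[-3,4,0],[0,0,0]],"turn":[0,0,0,0,0,0,0],"claw":[0.35,0.35,0.35,0.35,0.35,0.35,0.35]}' 4
python3 - <<'E'
from fit import *
st();im=[]
for c in('scene','top'):
    p,d=shot(c,c+'9.png');P=pts(c,d,np.ones(d.shape,bool))
    N=near(P,(624,-298),200,160,190);N=N[(N[:,0]<524)]
    if len(N):
        k=np.polyfit(N[:,0],N[:,1],1);md=np.median(N,0);print(c,'handle',len(N),md.round(1),'slope',np.arctan(k[0]).round(3),'dir',np.arctan2(-297.8-md[1],623.7-md[0]).round(3),'z near/far',np.median(N[N[:,0]>490][:,2]).round(1),np.median(N[N[:,0]<470][:,2]).round(1))
    B=near(P,(624,-298),50,125,187);print(' wall',len(B),circ(B,42).round(1) if len(B)>10 else '',np.percentile(B[:,2],1) if len(B) else '')
    for q in('jar','pot','tape','labels','scoop','pebble0','ring0'):
        r=manip.cut_out(q,c)
        if r: print(q,round(r[0]['score'],2),np.round(np.median(pts(c,d,r[0]['mask']),0)))
a=cv2.imread('pics/scene9.png')[150:400,50:350];b=cv2.imread('pics/top9.png')[150:400,100:600]
cv2.imwrite('pics/f.png',np.hstack([cv2.resize(a,(360,300)),cv2.resize(b,(440,220))[:,:] if 0 else cv2.copyMakeBorder(cv2.resize(b,(440,220)),0,80,0,0,0)]))
E
```

```text
clock: 75.92
eef_pos: [374.1, -226.3, 456.0]
eef_rot: [3.141, -0.001, 0.143]
wrist_force: [0.3, -0.5, -0.1]
finger_gap: 32.9
finger_force: 0.0
t 75.92 pos [ 374.1 -226.3  456. ] rot [ 3.141e+00 -1.000e-03  1.430e-01] F [ 0.3 -0.5 -0.1] gap 32.9 0.0 j [-0.63  0.    1.74  0.    1.39  0.8 ]
 wall 296 [ 623.5 -301.2] 140.2362950097775
jar 0.9 [728. 283.  59.]
pot 0.67 [774.  91.  49.]
tape 0.62 [ 507. -309.   19.]
labels 0.79 [744. -71.  31.]
scoop 0.69 [ 507. -310.   20.]
top handle 635 [ 481.3 -315.6  180.2] slope 0.134 dir 0.125 z near/far 180.3 179.8
 wall 0  
jar 0.64 [701. 285.  83.]
tape 0.91 [ 480. -324.   23.]
labels 0.7 [758. -52.  30.]
scoop 0.69 [517. 364.  55.]
pebble0 0.59 [ 478. -326.   23.]
```

View pics/f.png

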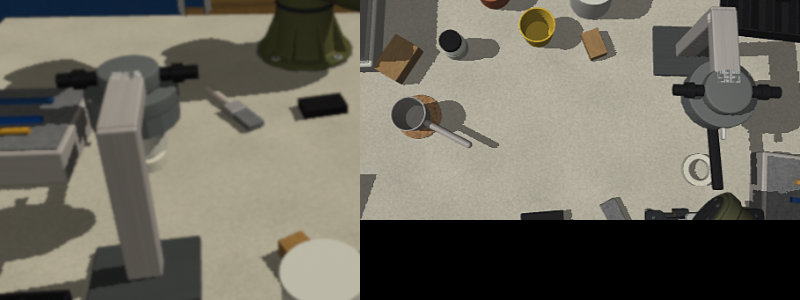

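The bowl hangs level at the right height with its handle at the stop under the pointer. The scoop is upright on the coaster and the bystanders haven't moved, so I'm handing in.

```bash
python3 -c "
from cell import manip
print(manip.sign_off())"
```

```text
the job is handed in; nothing more can be done
None
```

I handed the job in at about 76 s: all four rings and the three visible pebbles are in the bowl, which hangs level in the head, twisted to the stop with its handle about 2° past the pointer; the scoop slipped from the grip once mid-pour but now stands upright on its coaster, and nothing else was moved.

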